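# Hook the specimen tray out from under the bench shelf and weigh a jar

## Robot

A 6-joint arm with a two-finger parallel gripper is mounted at the origin on the work surface. World frame = base frame: x ahead of the robot, y to its left, z up, the work surface at z = 0. Lengths are in m, angles in rad, forces in N, time in s.
With the tool pointing down it reaches from about 0.3 to 0.775 m from the base axis. Payload 14.6 kg.
Tool frame: the origin (TCP) lies midway between the tips of the shut fingers; the grasp point (between the pads) lies 19 mm behind it; z points along the fingers, y is the direction in which the jaws open and shut (so a half turn about z gives the same grasp; the last joint's range is limited). The gripper opens to 94 mm and grips with 3 to 60 N. Pads are 16 mm wide; open, the fingers measure 119 mm over their backs; the gripper's body (75 mm by 177 mm) begins 78 mm behind the grasp point.
Start: joints at [-0.067, 0.3, 1.521, -0, 1.321, -0.067], TCP at [0.55, -0, 0.205] pointing down, gripper open.
Joint ranges: [-3.03, 3.03], [-0.79, 2.21], [0.23, 2.52], [-1.04, 4.18], [0, 3.07], [-2.55, 2.55]. Speed limits (rad/s): [2.22, 2.22, 2.57, 3.14, 3.14, 3.14].

## Interface

Orientations are given as a unit quaternion [w, x, y, z].
In Python, from bench import get_obs, viewer, ctrl gives the robot as it stands.
- The arm moves only by the tool send_rows, never from a script. Its argument "rows" is a list of rows, each a list of 2 entries, a list of its own where there are three numbers: the shift along the tool's x, y, z in m, then the turn, a rotation vector about the tool's x, y, z in rad. In form: [[[x, y, z], [wx, wy, wz]], ...]. A call has exactly 8 rows; each row is the pose to reach, as a shift and turn from the pose measured when the call began, along the tool's axes at that moment; what a row does not reach only later rows make up. A row lasts 1/12 s, in which the tool goes at most 41.7 mm and 7.16 degrees, less where a joint would pass 70% of its speed; a pose out of reach is approached as far as the arm can. A call with a gripper value outside its range is refused whole. "jaw" is the opening, from -1 (shut) to 1 (fully open), set as the call begins (left out, the last holds). The fingers move at their own pace and stop on an object; "grip_force" is the grip in N (left out, the last holds). Time passes only in rows, so rows that repeat a pose let the fingers close, or fill a call up. It gives the time, the measured TCP pose, the force and the opening at its end, in the units of the state.
- get_obs(): the state, without advancing time (a new reading comes with each control period).
- viewer.grab_frame(name): name is "scene" or "side" or "wrist"; returns (picture, depth): 480x640x3 uint8, blue, green, red; 480x640 float32, m along the optical axis (not along the pixel's ray), 0 where there is no reading.
- viewer.camera_model(name): a dict with "fx", "fy", "cx", "cy" (pixels), "R" (3x3) and "t" (3): a world point X has camera coordinates R X + t. Camera axes: x right, y down, z forward; pixel columns grow to the right and rows downward; lengths in m; the calibration is good to about 2 mm. A picture is of the moment at which its call begins: read the wrist's pose just before it. camera_model takes no time and is no camera call; for the wrist camera it gives the pose at the moment of the call.
- ctrl.finish_job(): hands the job in, once; it reports no verdict.
The state is a dict: "time_s": time; "joint_pos": joint angles; "joint_velocities": joint speeds; "joint_efforts": joint torques, N m; "position": TCP position; "tcp_rot": TCP orientation; "ft_force": force on the tool from outside, world axes, zero at the start; "wrist_torque": the same for the moment, N m; "opening": finger opening in m.
Only numpy, scipy, OpenCV 4.12 (cv2) and the standard library are available. Lean on these libraries where they do the work, as an engineer would, in place of code of your own. Each camera call takes 0.05 s, during which the arm holds its last target.

## Task

The red-lidded specimen jar is in the orange tray pushed back under the low bench shelf. Take the hooked rod from its sloping rest, catch the tray's handle loop with the hook and draw the tray out until both jars stand clear of the shelf's front edge, never moving the tray by hand; then lay the rod back on its rest as it lay before. After that lift out the red-lidded jar and set it down gently, upright, in the middle of the balance pan, leaving the white-lidded jar standing in the tray and the beaker and the pencil alone.

Things in the scene. Friction and masses are not known exactly. Their poses are not given: they have to be found in the camera images.
- shelf: low fixed bench shelf, 300 deep x 320 wide mm, front 170 of its board clear acrylic, the rest wood, on four grey corner posts (276 mm apart); board underside 140 mm, top 154 mm above the table; books on its back half. Origin on the table under the middle of the board's front edge; +x from the front edge to the back, y along the edge, z up.
- tray: orange tray on runners, 180 (x) x 210 (y) x 50 mm high, walls and floor 5 mm. Origin: bottom middle of its front face, 4 mm above the table; axes as the shelf's. It slides only along the shelf's x: front face 90 mm behind the shelf's edge when fully in, 150 mm before it at the outer stop; starts 0 to 30 mm out. About 1.5 N of friction; stays where left.
- loop (a point): centre of the opening of the dark steel handle loop on the tray's front, 45 mm above the table, axes as the tray's. The loop is a level U of 8 mm bar; its cross bar, 60 mm along y, runs 32 mm before the tray face. The opening is clear from above: 28 mm along x (14 each way from this point) by 52 mm along y. Pull on the cross bar.
- rod_grip (a point): centre of the rod's blue handle, 100 (x) x 20 (y) x 22 mm (z), 120 g rod; +x runs to the hook. A 9 mm steel shaft continues on the axis to 160 mm from the centre, then bends square to -z, its tip ending 38 mm below the axis. At the start it lies on the rest, hook end up, 30 degrees from level, z square to the slope, tip down. Grasp across y, square to the slope, at the middle.
- hook_tip (a point): end of the hook tip of the rod, at (160, 0, -38) mm from the handle centre in the rod's axes; same axes.
- rest_grip (a point): where the handle's centre lies when the rod is home on the fixed sloping rest, 85 mm above the table; axes: x level, towards the hook end, z up. Two open-topped forks carry the rod: one 28 mm wide under the handle 36 to 48 mm behind its centre, with a stop behind the handle's low end; one 24 mm wide under the shaft 90 mm ahead. Foot 200 x 70 mm.
- rest_hook (a point): where the hook tip's end lies when the rod is home on the rest.
- jar_mid (a point): centre (half-way up) of the red-lidded clear specimen jar, upright, 48 mm in diameter, 80 mm high, about 120 g, loose in the tray with its foot on the tray floor.
- jar2_mid (a point): centre of the white-lidded jar, the same size, standing beside the red-lidded one across the tray (about 92 mm between centres); which is on which side varies. Leave it in the tray.
- pan (a point): centre of the top of the round steel balance pan, 110 mm in diameter, fixed, 42 mm above the table; the white balance body around it is 34 mm high, 190 (x) x 150 (y), its display towards its -x end. x, y as the balance's, z up.
- beaker_mid (a point): centre of a clear plastic beaker, 72 mm across and 90 mm high, standing on the table. Leave alone.
- pencil_mid (a point): centre of a wooden pencil with a red end, 150 x 8 x 8 mm, lying along its x. Leave alone.
There are look-alikes about, which are no part of the job. Of the things that look like the part that bears pan, the larger one is meant.

How it is judged:
By the outcome, as a careful person would: the job done as asked, in the order asked, and still so for the second after the job is handed in, with the robot touching nothing.
It also fails if it takes over 69 s, if anything falls off the work surface, if the arm or the gripper's body presses on something with over 40 N, if the wrist force passes 120 N, or if a joint passes its speed limit or range.

## Working session

There is one attempt and no reset: what is moved stays moved. The work goes in short steps, Python scripts to look and compute and a tool call to move; the robot and the scene stay as the last step left them, time stands still between calls to the robot, and variables do not carry over. Pictures are saved under pics/ and viewed, and the job is handed in when it is done.

Besides the shell and the picture viewer there is one more tool, called after "Request:" in YAML: its name, and indented under it one key for each argument. send_rows: Moves the arm, as the interface text tells. Its arguments: {"type":"object","properties":{"rows":{"type":"array"},"jaw":{"type":"number"},"grip_force":{"type":"number"}},"required":["rows"]}

```bash
ls; mkdir -p pics
python3 - <<'E'
from bench import get_obs, viewer, ctrl
import cv2,numpy as np
o=get_obs();print({k:np.round(v,3).tolist() for k,v in o.items()})
for n in("scene","side","wrist"):
    m=viewer.camera_model(n);print(n,m)
    p,d=viewer.grab_frame(n);cv2.imwrite(f"pics/{n}0.png",p);np.save(f"pics/{n}0.npy",d);np.savez(f"pics/{n}0_cam.npz",**m)
E
```

```text
pics
{'time_s': 0.0, 'joint_pos': [-0.067, 0.3, 1.522, -0.0, 1.321, -0.067], 'joint_velocities': [-0.001, -0.0, 0.0, -0.0, 0.001, -0.001], 'joint_efforts': [-0.002, -53.181, -35.274, 0.071, 0.024, -0.0], 'position': [0.55, -0.0, 0.205], 'tcp_rot': [-0.0, 0.707, 0.707, -0.0], 'ft_force': [0.085, 0.585, 0.523], 'wrist_torque': [-0.036, 0.025, -0.003], 'opening': 0.094}
scene {'fx': 472.7170576941596, 'fy': 472.7170576941596, 'cx': 322.00494679231, 'cy': 238.95359864405708, 'R': array([[ 0.65559183,  0.75501492, -0.01232189],
       [ 0.55112182, -0.48957569, -0.67570732],
       [-0.5162016 ,  0.43619734, -0.73706702]]), 't': array([-0.36070993, -0.25695524,  1.57294548])}
side {'fx': 440.1078456730279, 'fy': 440.1078456730279, 'cx': 317.62805615737363, 'cy': 238.25407839115107, 'R': array([[ 0.81212537, -0.58348177, -0.0011882 ],
       [-0.32399486, -0.44926025, -0.83258186],
       [ 0.48526253,  0.67654582, -0.55390074]]), 't': array([-0.48265792,  0.26366336,  0.79704278])}
wrist {'fx': 359.4384114802973, 'fy': 359.4384114802973, 'cx': 318.0355244813369, 'cy': 239.63655806597686, 'R': array([[ 9.99998668e-01, -1.48707664e-03, -6.72690043e-04],
       [-1.26473327e-03, -9.66531582e-01,  2.56544540e-01],
       [-1.03167757e-03, -2.56543348e-01, -9.66532176e-01]]), 't': array([-0.55086924, -0.026218  ,  0.39076702])}
```

View pics/scene0.png

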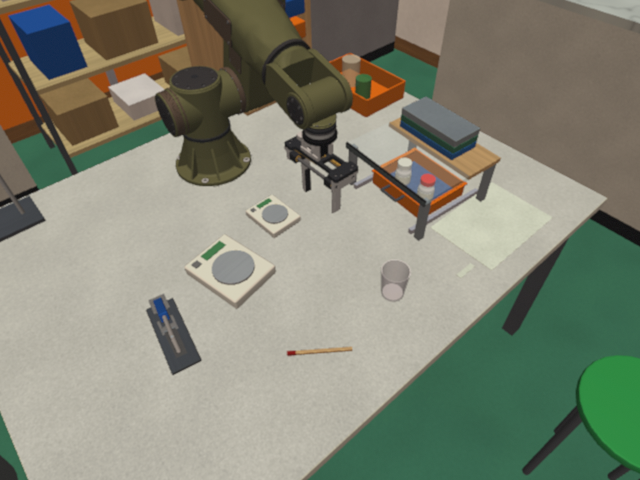

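View pics/side0.png

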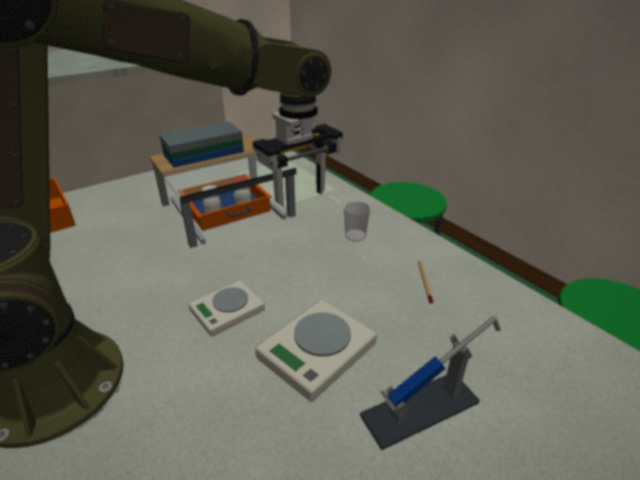

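View pics/wrist0.png

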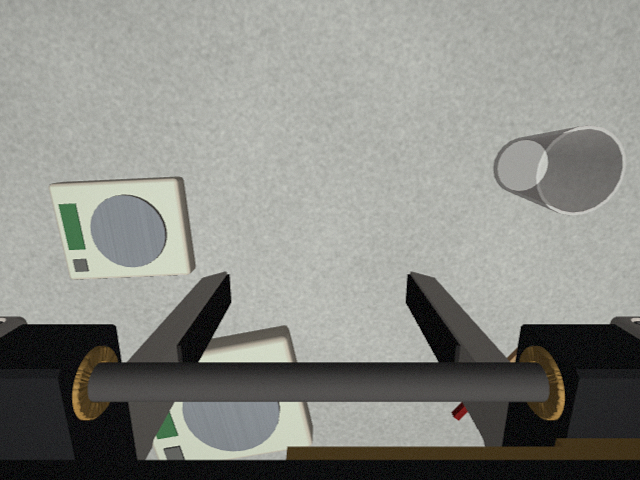

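```bash
cat > h.py <<'E'
import numpy as np,cv2
def cam(n):
    c=np.load(f"pics/{n}_cam.npz");return {k:c[k] for k in c.files}
def ray(c,u,v):
    d=np.array([(u-c['cx'])/c['fx'],(v-c['cy'])/c['fy'],1.]);R=c['R'];return -R.T@c['t'],R.T@d
def onz(c,u,v,z):
    o,d=ray(c,u,v);return o+d*(z-o[2])/d[2]
def proj(c,X):
    p=c['R']@np.asarray(X,float)+c['t'];return np.array([c['fx']*p[0]/p[2]+c['cx'],c['fy']*p[1]/p[2]+c['cy'],p[2]])
def tri(c1,p1,c2,p2):
    A=[];b=[]
    M=np.zeros((3,3));v=np.zeros(3);L=[]
    for c,p in((c1,p1),(c2,p2)):
        o,d=ray(c,*p);d/=np.linalg.norm(d);P=np.eye(3)-np.outer(d,d);M+=P;v+=P@o;L.append((o,P))
    X=np.linalg.solve(M,v);return X,[np.linalg.norm(P@(X-o)) for o,P in L]
def cloud(c,d):
    v,u=np.mgrid[0:d.shape[0],0:d.shape[1]];P=np.stack([(u-c['cx'])/c['fx']*d,(v-c['cy'])/c['fy']*d,d],-1)
    W=(P-c['t'])@c['R'];W[d<=0]=np.nan;return W
E
python3 - <<'E'
import cv2
for n,x,y,w,h in(("scene",330,80,180,160),("scene",130,180,240,190),("side",130,110,180,150),("side",180,260,340,190)):
    p=cv2.imread(f"pics/{n}0.png")[y:y+h,x:x+w]
    s=780/w if 780/w*h<590 else 590/h
    cv2.imwrite(f"pics/c_{n}_{x}.png",cv2.resize(p,None,fx=s,fy=s,interpolation=cv2.INTER_CUBIC));print(n,x,y,s)
E
```

```text
scene 330 80 3.6875
scene 130 180 3.1052631578947367
side 130 110 3.933333333333333
side 180 260 2.2941176470588234
```

View pics/c_scene_330.png

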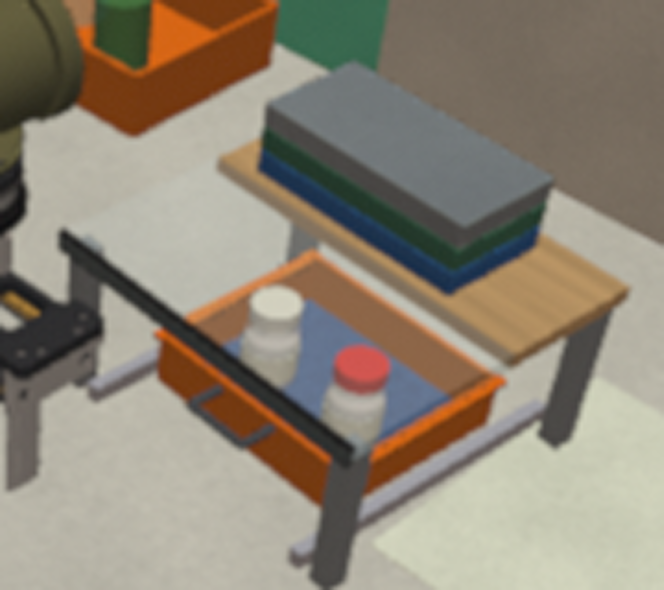

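View pics/c_scene_130.png

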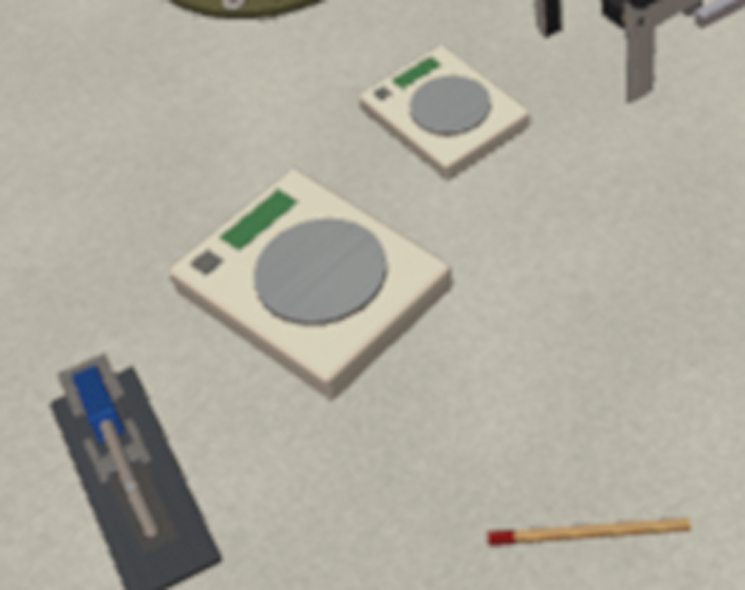

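View pics/c_side_130.png

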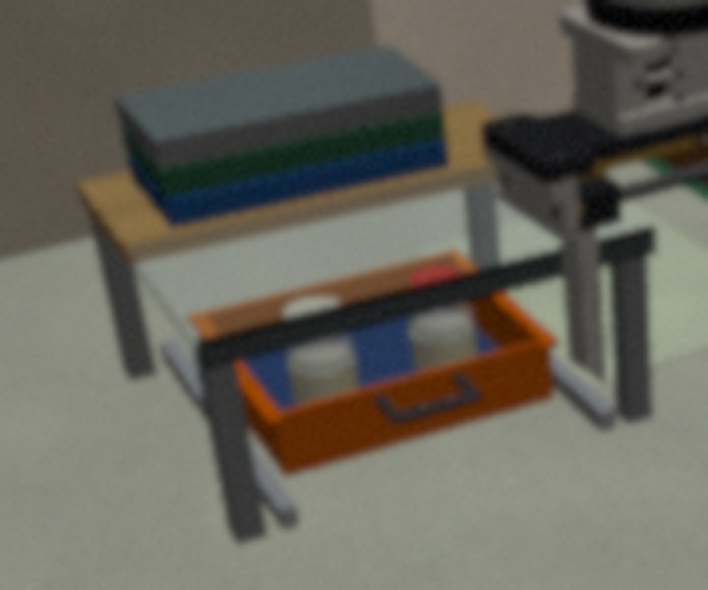

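View pics/c_side_180.png

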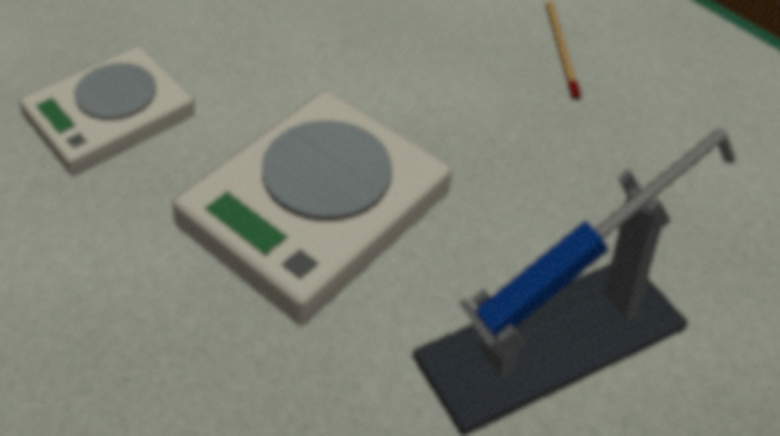

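Run:
```python
from h import *
sc,si=cam("scene0"),cam("side0")
S=lambda u,v:(330+u/3.6875,80+v/3.6875)
S2=lambda u,v:(130+u/3.10526,180+v/3.10526)
D=lambda u,v:(130+u/3.93333,110+v/3.93333)
D2=lambda u,v:(180+u/2.29412,260+v/2.29412)
f=lambda *a:print(*[np.round(x,4).tolist() if not isinstance(x,str) else x for x in a])
def two(n,a,b): X,e=tri(sc,a,si,b);f(n,X,e)
# pans via ellipses z=.042
for n,a,b in(("bigpan",S2(320,271),D2(327,169)),):f(n,onz(sc,*a,.042),onz(si,*b,.042))
for c,n in((sc,"scene"),(si,"side")):
    im=cv2.imread(f"pics/{n}0.png");hsv=cv2.cvtColor(im,cv2.COLOR_BGR2HSV);dep=np.load(f"pics/{n}0.npy");W=cloud(c,dep)
    m=cv2.inRange(hsv,(105,120,60),(125,255,255))
    k,l,st,ce=cv2.connectedComponentsWithStats(m)
    for i in range(1,k):
        if st[i,4]>60: 
            P=W[l==i];f(n,"blue",st[i],ce[i],np.nanmean(P,0));
            q=P[~np.isnan(P[:,0])]-np.nanmean(P,0);u,s,vt=np.linalg.svd(q,full_matrices=False);f(" axis",vt[0])
    m=cv2.inRange(hsv,(0,120,60),(6,255,255))
    k,l,st,ce=cv2.connectedComponentsWithStats(m)
    for i in range(1,k):
        if st[i,4]>20: f(n,"red",st[i],ce[i],np.nanmean(W[l==i],0))
    o,dd=ray(c,0,0);f("cam",o)
two("hook elbow",S2(153,530),D2(722,133))
two("shelf front L",S(62,235),D(203,345))
two("shelf front R",S(352,450),D(652,235))
f(onz(sc,*S(65,240),.154),onz(sc,*S(352,450),.154))
f(onz(si,*D(203,345),.154),onz(si,*D(652,235),.154))
two("loop left",S(195,402),D(388,415));two("loop right",S(240,440),D(472,400))
f("foot",[onz(sc,*S2(*q),.01) for q in((52,403),(132,370),(220,558))])
f("foot side",[onz(si,*D2(*q),.01) for q in((415,352),(463,432),(687,323),(600,265))])
f("pencil",onz(sc,*S2(488,538),.004),onz(sc,*S2(690,525),.004))
f("beaker",onz(sc,393,293,0.0))
```

```text
bigpan [0.4551, -0.2187, 0.042] [0.4477, -0.2202, 0.042]
scene blue [285, 0, 19, 17, 270] [293.9185, 6.8333] [-0.6524, 0.8713, 0.0782]
 axis [-0.7239, 0.5853, -0.3652]
scene blue [9, 5, 77, 74, 3336] [48.4631, 40.6277] [-1.4124, -0.0664, -0.0508]
 axis [0.7892, 0.1114, -0.604]
scene blue [401, 122, 75, 37, 342] [435.5322, 142.5877] [0.5515, 0.43, 0.1672]
 axis [0.9929, 0.1185, 0.0119]
scene blue [154, 298, 16, 25, 176] [160.5909, 308.733] [0.4909, -0.4269, 0.098]
 axis [0.8192, -0.1057, 0.5637]
scene red [421, 174, 14, 12, 132] [427.5909, 179.7121] [0.6365, 0.3007, 0.155]
scene red [288, 351, 7, 4, 28] [291.0, 352.5] [0.7273, -0.2478, 0.0071]
cam [1.19, -0.5396, 0.9813]
side blue [173, 146, 69, 20, 269] [205.2639, 155.8996] [0.5102, 0.4226, 0.1684]
 axis [-0.9974, 0.0715, -0.0003]
side blue [220, 191, 14, 15, 162] [226.8519, 198.0309] [0.5612, 0.4327, 0.0136]
 axis [0.3533, 0.8362, -0.4194]
side blue [194, 199, 9, 13, 68] [199.0, 204.2206] [0.4761, 0.4466, 0.0134]
 axis [0.279, 0.8583, -0.4307]
side blue [388, 358, 56, 47, 924] [415.8442, 381.421] [0.4775, -0.4265, 0.0918]
 axis [-0.8549, 0.165, -0.4919]
side red [234, 177, 14, 7, 54] [239.5556, 179.8333] [0.5297, 0.257, 0.1541]
cam [0.0906, -0.7024, 0.6604]
hook elbow [0.6408, -0.4464, 0.1452] [0.0068, 0.0068]
shelf front L [0.372, 0.2533, 0.1522] [0.0009, 0.0009]
shelf front R [0.6876, 0.2333, 0.1497] [0.0011, 0.0011]
[0.3812, 0.2477, 0.154] [0.6894, 0.2307, 0.154]
[0.3711, 0.2516, 0.154] [0.6819, 0.2233, 0.154]
loop left [0.4994, 0.2855, 0.0422] [0.0012, 0.0012]
loop right [0.5575, 0.2749, 0.0426] [0.0022, 0.0022]
foot [[0.4017, -0.443, 0.01], [0.4154, -0.3794, 0.01], [0.6077, -0.4135, 0.01]]
foot side [[0.411, -0.3789, 0.01], [0.3976, -0.4447, 0.01], [0.5919, -0.479, 0.01], [0.5804, -0.405, 0.01]]
pencil [0.7215, -0.2548, 0.004] [0.8124, -0.1352, 0.004]
beaker [0.7636, 0.0539, 0.0]
```

```bash
cat >> h.py <<'E'
from scipy.spatial.transform import Rotation as Ro
def pose():
    from bench import get_obs
    o=get_obs();q=np.array(o['tcp_rot']);return np.array(o['position']),Ro.from_quat(np.r_[q[1:],q[0]]).as_matrix(),o
def rodR(psi,pitch):
    a,b=np.radians([psi,pitch]);x=np.array([np.cos(b)*np.cos(a),np.cos(b)*np.sin(a),np.sin(b)]);z=np.array([-np.sin(b)*np.cos(a),-np.sin(b)*np.sin(a),np.cos(b)]);return np.stack([x,np.cross(z,x),z],1)
def toolR(Rr): return np.stack([Rr[:,0],-Rr[:,1],-Rr[:,2]],1)
def delta(p1,R1,show=True):
    p,R,o=pose();s=R.T@(np.asarray(p1)-p);w=Ro.from_matrix(R.T@R1).as_rotvec()
    if show:print("t",round(o['time_s'],2),"shift",np.round(s,4).tolist(),"turn",np.round(w,4).tolist(),"deg",round(np.degrees(np.linalg.norm(w)),1))
    return s,w
def grab(n,name):
    from bench import viewer
    m=viewer.camera_model(n);p,d=viewer.grab_frame(n);cv2.imwrite(f"pics/{name}.png",p);np.save(f"pics/{name}.npy",d);np.savez(f"pics/{name}_cam.npz",**m);return m,p,d
E
python3 - <<'E'
from h import *
sc,si=cam("scene0"),cam("side0")
print("small bal",onz(sc,273,214,.03),onz(si,230,299,.03))
P=np.array([.484,-.427,.085]);T=toolR(rodR(-10,30))
delta(P-.13*T[:,2],T)
E
```

```text
small bal [ 0.35678088 -0.01812001  0.03      ] [ 0.35356195 -0.01338952  0.03      ]
t 0.15 shift [-0.4157, -0.1298, 0.0075] turn [-0.4564, 0.3831, 1.7007] deg 103.3
```

Request:
send_rows:
  rows:
    - [[-0.05,-0.02,-0.01],[-0.05,0.04,0.2]]
    - [[-0.1,-0.03,-0.01],[-0.08,0.07,0.32]]
    - [[-0.14,-0.05,-0.01],[-0.11,0.09,0.43]]
    - [[-0.18,-0.06,-0.01],[-0.14,0.12,0.54]]
    - [[-0.22,-0.07,-0.01],[-0.18,0.15,0.65]]
    - [[-0.26,-0.08,-0.01],[-0.2,0.17,0.76]]
    - [[-0.3,-0.1,0],[-0.24,0.2,0.88]]
    - [[-0.34,-0.11,0],[-0.27,0.22,0.99]]
  jaw: 1
  grip_force: 30

```text
time_s: 0.82
position: [0.4461, -0.3171, 0.2062]
tcp_rot: [0.016, 0.941, 0.298, 0.159]
ft_force: [0.7, 0.2, 0.1]
opening: 0.0942
```

Run:
```python
from h import *
P=np.array([.484,-.427,.085]);T=toolR(rodR(-10,30))
delta(P-.13*T[:,2],T)
```

```text
t 0.82 shift [-0.0784, 0.0655, -0.0063] turn [-0.198, 0.1679, 0.7523] deg 45.6
```

Request:
send_rows:
  rows:
    - [[-0.015,0.01,-0.005],[-0.025,0.02,0.1]]
    - [[-0.03,0.025,-0.005],[-0.05,0.045,0.2]]
    - [[-0.045,0.035,-0.005],[-0.08,0.07,0.31]]
    - [[-0.055,0.045,-0.005],[-0.11,0.09,0.42]]
    - [[-0.07,0.055,-0.005],[-0.14,0.12,0.53]]
    - [[-0.078,0.065,-0.006],[-0.17,0.145,0.64]]
    - [[-0.078,0.065,-0.006],[-0.198,0.168,0.752]]
    - [[-0.078,0.065,-0.006],[-0.198,0.168,0.752]]

```text
time_s: 1.48
position: [0.4194, -0.415, 0.1966]
tcp_rot: [0.022, 0.962, -0.087, 0.258]
ft_force: [-0.9, -0.2, -0.3]
opening: 0.0942
```

Run:
```python
from h import *
P=np.array([.484,-.427,.085]);T=toolR(rodR(-10,30))
delta(P-.13*T[:,2],T)
grab("wrist","w1")
```

```text
t 1.48 shift [0.0011, 0.0006, -0.0005] turn [0.0007, -0.0002, -0.0063] deg 0.4
```

View pics/w1.png

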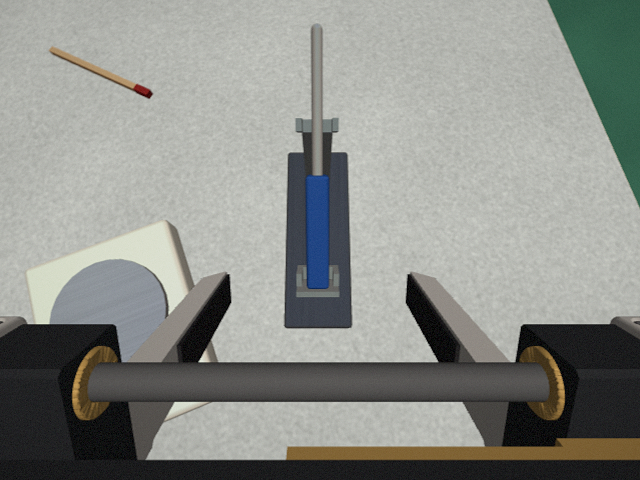

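Run:
```python
from h import *
c=cam("w1");im=cv2.imread("pics/w1.png");hsv=cv2.cvtColor(im,cv2.COLOR_BGR2HSV)
m=cv2.inRange(hsv,(105,150,60),(125,255,255));W=cloud(c,np.load("pics/w1.npy"))
k,l,st,ce=cv2.connectedComponentsWithStats(m);i=1+np.argmax(st[1:,4]);print(st[i],ce[i])
P=W[l==i];P=P[~np.isnan(P[:,0])];mu=P.mean(0);u,s,vt=np.linalg.svd(P-mu,full_matrices=False);print(mu,vt,s/len(P)**.5)
ax=vt[0]*np.sign(vt[0][0]);t=(P-mu)@ax;print(np.percentile(t,[0,1,99,100]), "yaw",np.degrees(np.arctan2(ax[1],ax[0])),"pitch",np.degrees(np.arcsin(ax[2])))
# minAreaRect line direction onto plane
r=rodR(-10,30);n=r[:,2]
o,_=ray(c,0,0)
def onpl(u,v,p0):
    o,d=ray(c,u,v);return o+d*((p0-o)@n)/(d@n)
for P0 in ((.484,-.427,.085),):
    p0=np.array(P0)+.011*n
    ys,xs=np.where(l==i)
    rows=[(y,xs[ys==y].mean(),np.ptp(xs[ys==y])) for y in (180,200,220,240,260,280,286)]
    print(rows)
    a=onpl(rows[0][1],176,p0);b=onpl(rows[-1][1],289.5,p0);print("low",b,"high",a,np.linalg.norm(a-b),"mid axis",(a+b)/2-.011*n, "yaw",np.degrees(np.arctan2(*(a-b)[1::-1])))
# shaft end
print(W[30:40,317])
```

```text
[ 305  175   24  114 2540] [317.11574803 230.82677165]
[ 0.48158269 -0.4254158   0.09476254] [[-0.84506953  0.15648377 -0.51124389]
 [ 0.53371427  0.19015861 -0.82400775]
 [ 0.03172641  0.96920201  0.24421487]] [0.02848277 0.00804701 0.00530111]
[-0.0519677  -0.05044909  0.04655469  0.04708558] yaw -10.490783153453995 pitch 30.74672040342638
[(180, np.float64(316.5), np.int64(23)), (200, np.float64(317.0), np.int64(22)), (220, np.float64(317.0), np.int64(22)), (240, np.float64(317.5), np.int64(21)), (260, np.float64(317.5), np.int64(21)), (280, np.float64(317.0), np.int64(20)), (286, np.float64(317.5), np.int64(19))]
low [ 0.43615647 -0.41735467  0.06953188] high [ 0.52100365 -0.43225553  0.1192681 ] 0.09947246820675701 mid axis [ 0.4839965  -0.42576017  0.08487371] yaw -9.960706131623606
[[ 0.61733594 -0.45052974  0.16720745]
 [ 0.61634158 -0.45034817  0.16728342]
 [ 0.61570592 -0.45023048  0.16700009]
 [ 0.6152706  -0.45014846  0.16651325]
 [ 0.61499947 -0.45009566  0.1658571 ]
 [ 0.61278246 -0.44969647  0.16718345]
 [ 0.61226519 -0.44959986  0.16678026]
 [ 0.61227351 -0.44959678  0.16583429]
 [ 0.61276229 -0.44967916  0.1643853 ]
 [ 0.6107601  -0.4493183   0.16551174]]
```

Request:
send_rows:
  rows:
    - [[0.001,0.001,0.03],[0,0,-0.006]]
    - [[0.001,0.001,0.06],[0,0,-0.006]]
    - [[0.001,0.001,0.085],[0,0,-0.006]]
    - [[0.001,0,0.105],[0,0,-0.006]]
    - [[0.001,0,0.12],[0,0,-0.006]]
    - [[0.001,0,0.135],[0,0,-0.006]]
    - [[0.001,0,0.148],[0,0,-0.006]]
    - [[0.001,0,0.148],[0,0,-0.006]]
  jaw: 0

```text
time_s: 2.2
position: [0.4939, -0.4264, 0.0669]
tcp_rot: [0.022, 0.963, -0.078, 0.256]
ft_force: [0.1, -0.4, -1.7]
opening: 0.0475
```

Run:
```python
from h import *
P=np.array([.484,-.4258,.085]);T=toolR(rodR(-10,30))
delta(P+.019*T[:,2],T)
grab("side","s2")
```

```text
t 2.2 shift [0.0005, 0.0012, -0.0016] turn [-0.0043, 0.0036, 0.0117] deg 0.7
```

View pics/s2.png

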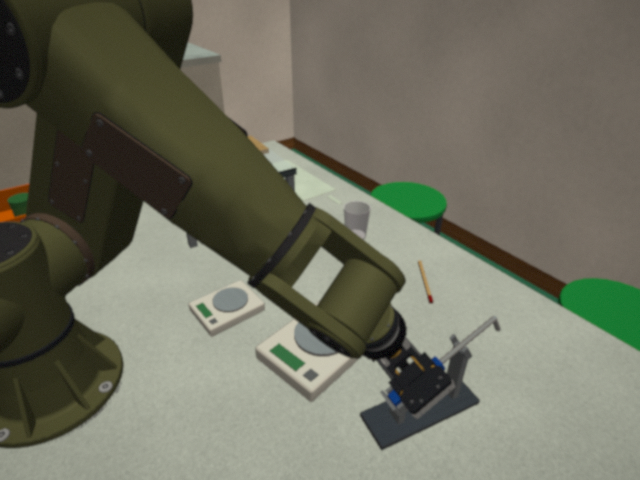

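Request:
send_rows:
  rows:
    - [[0.0005,0.001,-0.001],[-0.004,0.004,0.012]]
    - [[0.0005,0.001,-0.0015],[-0.004,0.004,0.012]]
    - [[0.0005,0.001,-0.0015],[-0.004,0.004,0.012]]
    - [[0.0005,0.001,-0.0015],[-0.004,0.004,0.012]]
    - [[0.0005,0.001,-0.0015],[-0.004,0.004,0.012]]
    - [[0.0005,0.001,-0.0015],[-0.004,0.004,0.012]]
    - [[0.0005,0.001,-0.0015],[-0.004,0.004,0.012]]
    - [[0.0005,0.001,-0.0015],[-0.004,0.004,0.012]]
  jaw: -1
  grip_force: 45

```text
time_s: 2.92
position: [0.4932, -0.4279, 0.0704]
tcp_rot: [0.023, 0.962, -0.085, 0.259]
ft_force: [-5.5, 1.1, 5.5]
opening: 0.0199
```

Run:
```python
from h import *
P=np.array([.484,-.4258,.085]);T=toolR(rodR(-10,30))
delta(P+.019*T[:,2],T)
p,R,o=pose();np.savez("grasp.npz",p=p,R=R);print(p,o['tcp_rot'],o['opening'])
```

```text
t 2.92 shift [-0.0009, -0.0005, 0.0017] turn [0.0011, -0.0019, -0.0005] deg 0.1
[ 0.4931819  -0.42787506  0.07042637] [ 0.02311199  0.96197122 -0.08452505  0.25871361] 0.019893217067885643
```

Request:
send_rows:
  rows:
    - [[0,0,-0.005],[0,0,0]]
    - [[0,0,-0.015],[0,0,0]]
    - [[0,0,-0.03],[0,0,0]]
    - [[0,0,-0.05],[0,0,0]]
    - [[0,0,-0.075],[0,0,0]]
    - [[0,0,-0.1],[0,0,0]]
    - [[0,0,-0.125],[0,0,0]]
    - [[0,0,-0.125],[0,0,0]]

```text
time_s: 3.58
position: [0.4306, -0.4179, 0.1835]
tcp_rot: [0.026, 0.961, -0.084, 0.26]
ft_force: [0.4, -0.5, 0.6]
opening: 0.0199
```

Run:
```python
from h import *
grab("scene","sc3")
grab("wrist","w3")
p=cv2.imread("pics/sc3.png")[80:240,330:510];cv2.imwrite("pics/sc3c.png",cv2.resize(p,None,fx=3.6875,fy=3.6875,interpolation=cv2.INTER_CUBIC))
```

```text
(no output)
```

View pics/sc3c.png

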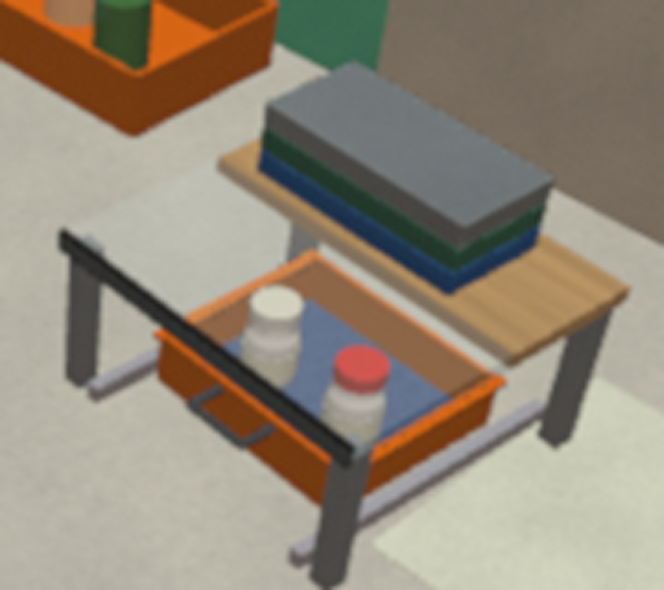

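View pics/w3.png

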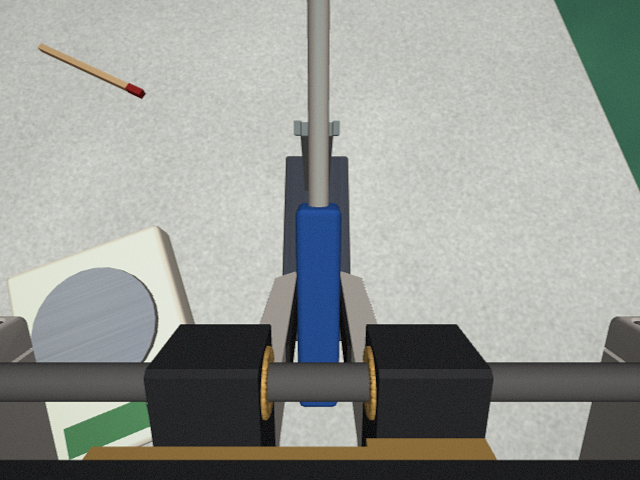

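Run:
```python
from h import *
sc,si=cam("scene0"),cam("side0")
S=lambda u,v:(330+u/3.6875,80+v/3.6875)
D=lambda u,v:(130+u/3.93333,110+v/3.93333)
f=lambda *a:print(*[np.round(x,4).tolist() if not isinstance(x,str) else x for x in a])
def seg(n,c,a,b,z):
    A=onz(c,*a,z);B=onz(c,*b,z);d=B-A;f(n,A,B,"len",np.linalg.norm(d),"yaw",np.degrees(np.arctan2(d[1],d[0])))
seg("sc wood front bot",sc,S(220,172),S(512,362),.140)
seg("sc wood front top",sc,S(220,163),S(512,353),.154)
seg("sc wood right side top",sc,S(512,353),S(628,288),.154)
seg("sc bar bottomfront",sc,S(62,248),S(350,463),.140)
seg("sc rail right",sc,S(297,553),S(542,407),.01)
seg("sc rail left",sc,S(95,390),S(157,357),.01)
seg("sc tray bottom",sc,S(162,378),S(322,500),.004)
seg("sc tray rim L",sc,S(160,335),S(312,253),.054)
seg("sc tray rim R",sc,S(345,478),S(503,382),.054)
seg("sc tray rim back",sc,S(312,253),S(503,382),.054)
seg("sc loop bar outer",sc,S(190,405),S(240,444),.045)
seg("si tray bottom",si,D(290,470),D(550,400),.004)
seg("si tray rim front",si,D(285,417),D(554,342),.054)
seg("si loop bar",si,D(390,418),D(476,400),.045)
seg("si bar bottom",si,D(203,365),D(652,248),.140)
seg("si bar top",si,D(203,345),D(652,230),.154)
seg("si rail R",si,D(610,418),D(552,372),.01)
```

```text
sc wood front bot [0.3851, 0.4214, 0.14] [0.6968, 0.4042, 0.14] len 0.3122 yaw -3.1592
sc wood front top [0.3896, 0.4148, 0.154] [0.6988, 0.3967, 0.154] len 0.3098 yaw -3.3501
sc wood right side top [0.6988, 0.3967, 0.154] [0.7102, 0.5237, 0.154] len 0.1275 yaw 84.8841
sc bar bottomfront [0.3736, 0.252, 0.14] [0.6887, 0.2326, 0.14] len 0.3156 yaw -3.5274
sc rail right [0.6501, 0.2451, 0.01] [0.6725, 0.5219, 0.01] len 0.2778 yaw 85.3759
sc rail left [0.4103, 0.2605, 0.01] [0.4147, 0.3297, 0.01] len 0.0694 yaw 86.3335
sc tray bottom [0.4323, 0.3186, 0.004] [0.6209, 0.3083, 0.004] len 0.1889 yaw -3.1437
sc tray rim L [0.4316, 0.3121, 0.054] [0.4409, 0.49, 0.054] len 0.1781 yaw 87.0071
sc tray rim R [0.6458, 0.296, 0.054] [0.6569, 0.4753, 0.054] len 0.1796 yaw 86.4725
sc tray rim back [0.4409, 0.49, 0.054] [0.6569, 0.4753, 0.054] len 0.2165 yaw -3.906
sc loop bar outer [0.5024, 0.2759, 0.045] [0.5605, 0.2721, 0.045] len 0.0583 yaw -3.7309
si tray bottom [0.4348, 0.3201, 0.004] [0.6338, 0.2975, 0.004] len 0.2003 yaw -6.4682
si tray rim front [0.4334, 0.3076, 0.054] [0.638, 0.293, 0.054] len 0.2052 yaw -4.0748
si loop bar [0.4971, 0.2786, 0.045] [0.5574, 0.2657, 0.045] len 0.0618 yaw -12.1228
si bar bottom [0.3692, 0.253, 0.14] [0.6865, 0.231, 0.14] len 0.3181 yaw -3.9735
si bar top [0.3711, 0.2516, 0.154] [0.6864, 0.2301, 0.154] len 0.316 yaw -3.8953
si rail R [0.6511, 0.24, 0.01] [0.6518, 0.3244, 0.01] len 0.0844 yaw 89.5511
```

```bash
cat >> h.py <<'E'
HG=np.array([-.001,0,-.0173])
def rodto(P,yaw,pitch):
    T=toolR(rodR(yaw,pitch));return delta(np.asarray(P)-T@HG,T)
def rodnow():
    p,R,o=pose();P=p+R@HG;tip=P+R@np.array([.16,0,.038]);print("t",round(o['time_s'],2),"P",np.round(P,4),"tip",np.round(tip,4),"yaw",np.round(np.degrees(np.arctan2(R[1,0],R[0,0])),2),"pitch",np.round(np.degrees(np.arcsin(R[2,0])),2),"F",np.round(o['ft_force'],2),"open",round(float(o['opening']),4))
E
python3 - <<'E'
from h import *
rodto([.47,-.2,.22],40,10)
E
```

```text
t 3.68 shift [0.0146, -0.2235, -0.0197] turn [0.3033, -0.3282, -0.8245] deg 53.7
```

Request:
send_rows:
  rows:
    - [[0,-0.02,-0.02],[0.03,-0.03,-0.08]]
    - [[0,-0.045,-0.025],[0.07,-0.08,-0.19]]
    - [[0,-0.075,-0.025],[0.11,-0.12,-0.3]]
    - [[0.005,-0.105,-0.025],[0.15,-0.16,-0.41]]
    - [[0.007,-0.135,-0.025],[0.19,-0.2,-0.52]]
    - [[0.01,-0.165,-0.022],[0.23,-0.25,-0.63]]
    - [[0.012,-0.195,-0.02],[0.27,-0.29,-0.73]]
    - [[0.015,-0.223,-0.02],[0.3,-0.33,-0.825]]

```text
time_s: 4.35
position: [0.4733, -0.1961, 0.2018]
tcp_rot: [-0.03, 0.935, 0.343, 0.079]
ft_force: [0.4, -0.2, -0.7]
opening: 0.0195
```

Run:
```python
from h import *
rodnow()
rodto([.516,.02,.16],86.4,0)
```

```text
t 4.35 P [ 0.4704 -0.1987  0.2187] tip [ 0.5955 -0.0925  0.2081] yaw 40.28 pitch 9.68 F [ 0.4  -0.22 -0.67] open 0.0195
t 4.35 shift [0.1606, -0.1379, 0.0875] turn [0.0667, -0.1602, -0.8028] deg 47.1
```

Request:
send_rows:
  rows:
    - [[0.02,-0.02,0.01],[0.01,-0.02,-0.1]]
    - [[0.045,-0.04,0.02],[0.02,-0.04,-0.21]]
    - [[0.065,-0.06,0.03],[0.03,-0.06,-0.32]]
    - [[0.09,-0.08,0.045],[0.035,-0.08,-0.43]]
    - [[0.11,-0.1,0.06],[0.045,-0.1,-0.54]]
    - [[0.13,-0.12,0.075],[0.055,-0.13,-0.65]]
    - [[0.15,-0.13,0.085],[0.06,-0.15,-0.74]]
    - [[0.16,-0.138,0.087],[0.067,-0.16,-0.803]]

```text
time_s: 5.02
position: [0.5152, 0.0236, 0.1401]
tcp_rot: [-0.001, 0.726, 0.687, -0.002]
ft_force: [-0.5, -0.1, -1.5]
opening: 0.0196
```

Run:
```python
from h import *
rodnow()
for n in("wrist","scene","side"):grab(n,n+"4")
rodto([.516,.028,.102],86.4,0)
```

```text
t 5.02 P [0.5152 0.0226 0.1574] tip [0.5238 0.1824 0.1193] yaw 86.86 pitch -0.03 F [-0.5  -0.11 -1.49] open 0.0196
t 5.17 shift [0.0073, 0.0006, 0.0569] turn [-0.0026, -0.0005, 0.0017] deg 0.2
```

View pics/wrist4.png

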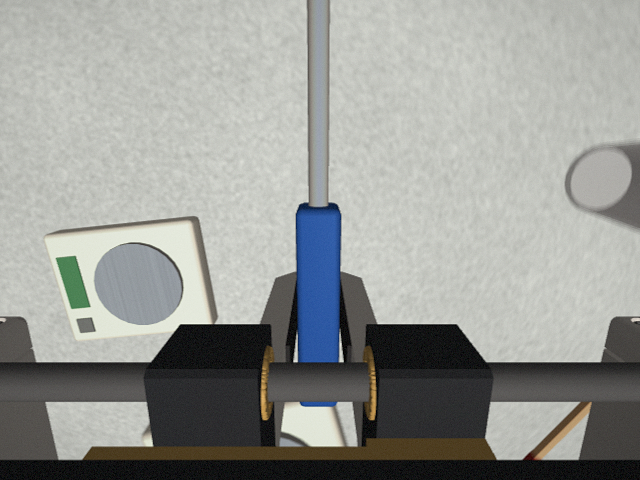

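View pics/side4.png

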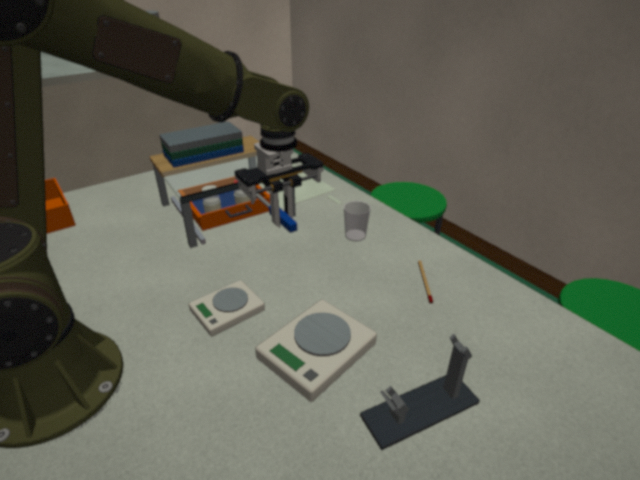

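Request:
send_rows:
  rows:
    - [[0,0,0.025],[0,0,0]]
    - [[0.005,0,0.045],[-0.002,0,0.002]]
    - [[0.007,0.0005,0.056],[-0.003,0,0.002]]
    - [[0.025,0.0005,0.056],[-0.003,0,0.002]]
    - [[0.045,0.0005,0.056],[-0.003,0,0.002]]
    - [[0.065,0.0005,0.056],[-0.003,0,0.002]]
    - [[0.08,0.0005,0.056],[-0.003,0,0.002]]
    - [[0.085,0.0005,0.056],[-0.003,0,0.002]]

```text
time_s: 5.83
position: [0.5209, 0.1075, 0.0857]
tcp_rot: [-0.0, 0.729, 0.684, 0.001]
ft_force: [1.1, -0.1, -1.4]
opening: 0.0197
```

Run:
```python
from h import *
rodnow()
for n in("wrist","scene","side"):grab(n,n+"5")
p=cv2.imread("pics/scene5.png")[130:230,350:470];cv2.imwrite("pics/sc5c.png",cv2.resize(p,None,fx=5.5,fy=5.5,interpolation=cv2.INTER_CUBIC))
p=cv2.imread("pics/side5.png")[150:250,170:310];cv2.imwrite("pics/si5c.png",cv2.resize(p,None,fx=5.5,fy=5.5,interpolation=cv2.INTER_CUBIC))
rodto([.522,.128,.102],86.4,0)
```

```text
t 5.83 P [0.5208 0.1065 0.103 ] tip [0.531  0.2662 0.0651] yaw 86.35 pitch 0.05 F [ 1.13 -0.06 -1.37] open 0.0197
t 5.98 shift [0.0231, -0.0002, 0.0009] turn [0.0004, -0.0004, -0.0009] deg 0.1
```

View pics/sc5c.png

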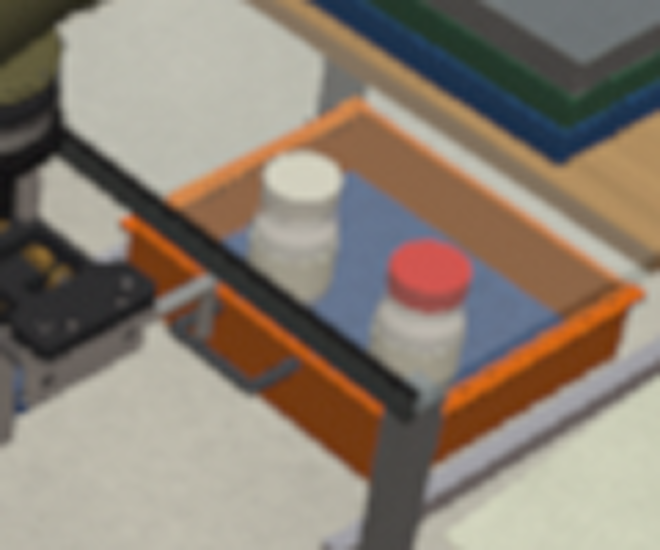

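View pics/si5c.png

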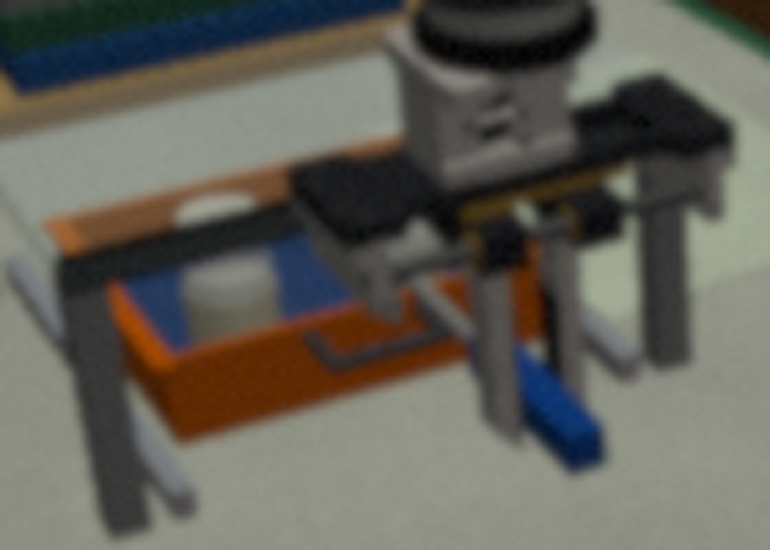

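View pics/wrist5.png

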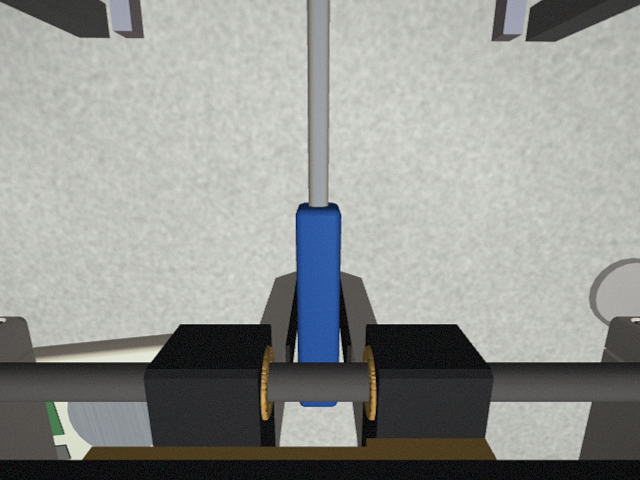

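Run:
```python
from h import *
sc,si=cam("scene0"),cam("side0")
a=np.radians(86.4);ex=np.array([np.cos(a),np.sin(a),0]);ey=np.array([-np.sin(a),np.cos(a),0]);O=np.array([.529,.242,0])
for n,c,x0,y0 in(("scene5",sc,350,130),("side5",si,170,150)):
    im=cv2.imread(f"pics/{n}.png");w,h=(120,100) if n[1]=='c' else(140,100)
    im=cv2.resize(im[y0:y0+h,x0:x0+w],None,fx=5.5,fy=5.5,interpolation=cv2.INTER_CUBIC)
    def pt(X,col):
        q=proj(c,X);cv2.circle(im,(int((q[0]-x0+.5)*5.5),int((q[1]-y0+.5)*5.5)),3,col,-1)
    for y in(-.03,.03):pt(O+.028*ex+y*ey+[0,0,.045],(0,255,0))
    for y in(-.03,.03):pt(O+.06*ex+y*ey+[0,0,.045],(0,255,0))
    pt(O+.046*ex+[0,0,.045],(0,0,255))
    for y in(-.105,.105):pt(O+.06*ex+y*ey+[0,0,.054],(255,255,0))
    for y in(-.105,.105):pt(O+.24*ex+y*ey+[0,0,.054],(255,255,0))
    for y in(-.16,.16):pt(O+y*ey+[0,0,.154],(255,0,255))
    pt([.531,.2662,.0651],(255,255,255))
    cv2.imwrite(f"pics/ov_{n}.png",im)
```

```text
(no output)
```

View pics/ov_scene5.png

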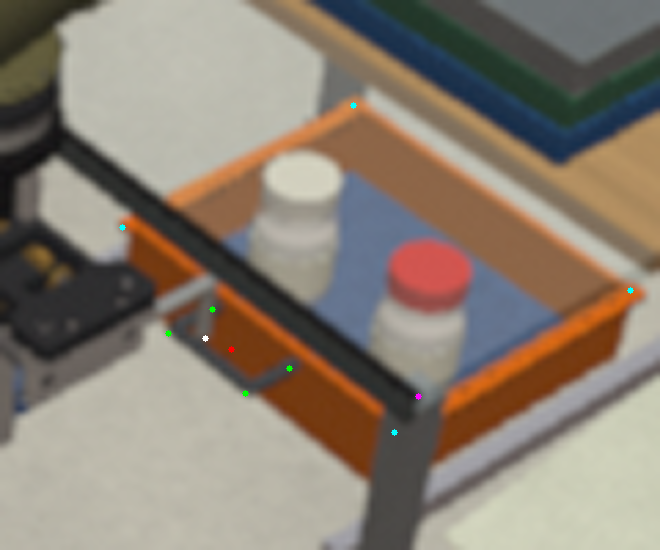

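View pics/ov_side5.png

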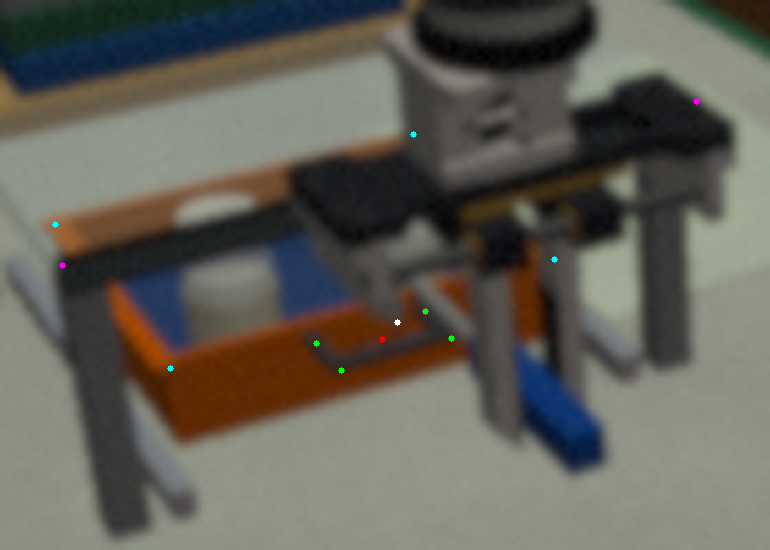

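Request:
send_rows:
  rows:
    - [[0.012,0,0],[0,0,0]]
    - [[0.022,0,0.001],[0,0,0]]
    - [[0.022,0,0.001],[0,0,0]]
    - [[0.022,0,0.008],[0,0,0]]
    - [[0.022,0,0.016],[0,0,0]]
    - [[0.022,0,0.025],[0,0,0]]
    - [[0.022,0,0.034],[0,0,0]]
    - [[0.022,0,0.034],[0,0,0]]

```text
time_s: 6.65
position: [0.5211, 0.1274, 0.0492]
tcp_rot: [-0.001, 0.729, 0.684, -0.001]
ft_force: [0.0, -0.4, -1.4]
opening: 0.0194
```

Run:
```python
from h import *
rodnow()
for n,x0,y0,w in(("scene",350,130,120),("side",170,150,140)):
    _,p,_=grab(n,n+"6");p=p[y0:y0+100,x0:x0+w];cv2.imwrite(f"pics/{n}6c.png",cv2.resize(p,None,fx=5.5,fy=5.5,interpolation=cv2.INTER_CUBIC))
```

```text
t 6.65 P [0.5211 0.1265 0.0665] tip [0.5312 0.2861 0.0284] yaw 86.33 pitch -0.02 F [ 0.03 -0.41 -1.37] open 0.0194
```

View pics/scene6c.png

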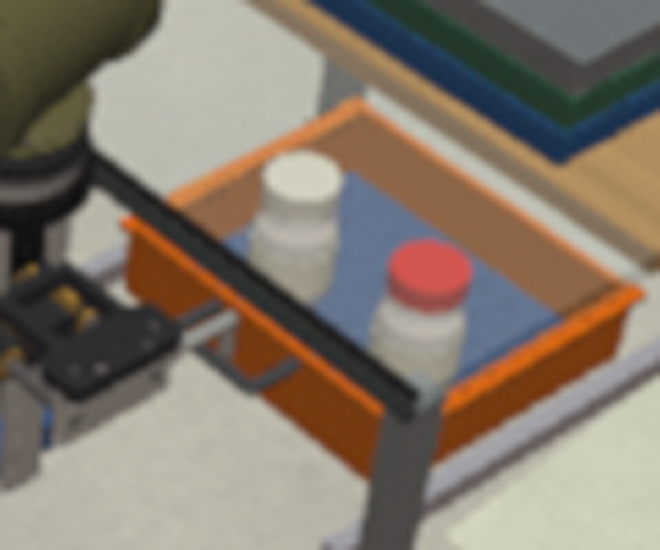

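View pics/side6c.png

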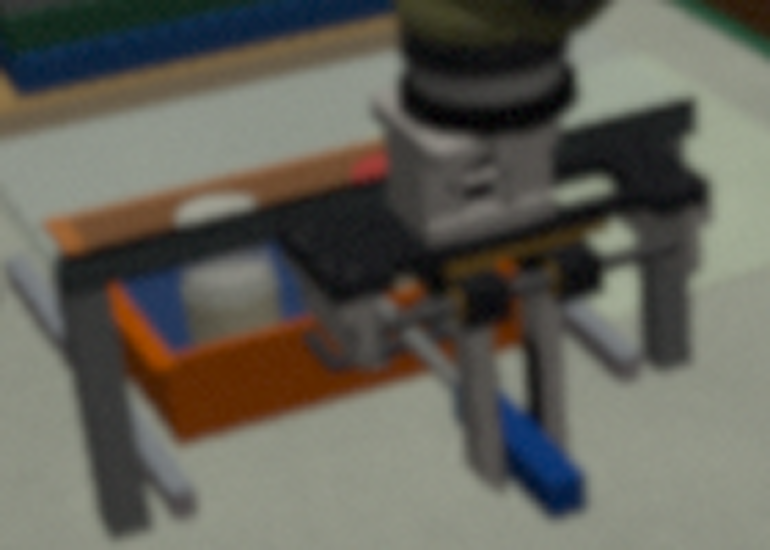

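Run:
```python
from h import *
sc=cam("scene0");a=np.radians(86.4);ex=np.array([np.cos(a),np.sin(a),0]);ey=np.array([-np.sin(a),np.cos(a),0]);O=np.array([.529,.242,0])
for n,u,v in(("red",430,258),("white",303,172)):
    X=onz(sc,350+u/5.5,130+v/5.5,.089);print(n,X,"shelf",(X-O)@ex,(X-O)@ey,"behind face",(X-O)@ex-.06)
```

```text
red [0.58533823 0.37860965 0.089     ] shelf 0.1398775843554209 -0.04764927272279915 behind face 0.07987758435542089
white [0.49186274 0.3827746  0.089     ] shelf 0.13816495080214652 0.045903285799773055 behind face 0.07816495080214653
```

Request:
send_rows:
  rows:
    - [[-0.004,0,0],[0,0,0]]
    - [[-0.009,0,0],[0,0,0]]
    - [[-0.015,0,0],[0,0,0]]
    - [[-0.022,0,0],[0,0,0]]
    - [[-0.03,0,0],[0,0,0]]
    - [[-0.039,0,0],[0,0,0]]
    - [[-0.049,0,0],[0,0,0]]
    - [[-0.06,0,0],[0,0,0]]

```text
time_s: 7.42
position: [0.518, 0.0668, 0.0511]
tcp_rot: [-0.0, 0.729, 0.684, -0.0]
ft_force: [0.1, 2.2, -1.1]
opening: 0.0197
```

Run:
```python
from h import *
rodnow()
```

```text
t 7.42 P [0.518  0.0658 0.0684] tip [0.5282 0.2255 0.0305] yaw 86.34 pitch 0.01 F [ 0.1   2.24 -1.08] open 0.0197
```

Request:
send_rows:
  rows:
    - [[-0.01,0,0],[0,0,0]]
    - [[-0.02,0,0],[0,0,0]]
    - [[-0.03,0,0],[0,0,0]]
    - [[-0.04,0,0],[0,0,0]]
    - [[-0.05,0,0],[0,0,0]]
    - [[-0.06,0,0],[0,0,0]]
    - [[-0.07,0,0],[0,0,0]]
    - [[-0.08,0,0],[0,0,0]]

```text
time_s: 8.08
position: [0.5128, -0.014, 0.0511]
tcp_rot: [-0.0, 0.729, 0.684, -0.0]
ft_force: [0.6, 1.9, -0.9]
opening: 0.0197
```

Run:
```python
from h import *
rodnow();grab("scene","sc7")
```

```text
t 8.08 P [ 0.5127 -0.015   0.0684] tip [0.5229 0.1446 0.0304] yaw 86.34 pitch 0.01 F [ 0.61  1.89 -0.86] open 0.0197
```

View pics/sc7.png

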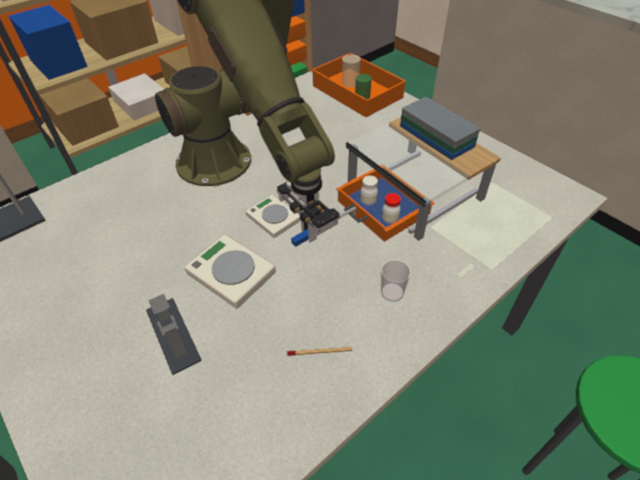

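Request:
send_rows:
  rows:
    - [[-0.01,0,0],[0,0,0]]
    - [[-0.02,0,0],[0,0,0]]
    - [[-0.03,0,0],[0,0,0]]
    - [[-0.04,0,0],[0,0,0]]
    - [[-0.05,0,0],[0,0,0]]
    - [[-0.059,0,0],[0,0,0]]
    - [[-0.066,0,0],[0,0,0]]
    - [[-0.07,0,0],[0,0,0]]

```text
time_s: 8.8
position: [0.5083, -0.0863, 0.0511]
tcp_rot: [-0.0, 0.73, 0.684, -0.0]
ft_force: [0.6, 1.3, -1.2]
opening: 0.0196
```

Run:
```python
from h import *
rodnow();grab("scene","sc8");grab("side","si8")
p=cv2.imread("pics/sc8.png")[130:290,290:470];cv2.imwrite("pics/sc8c.png",cv2.resize(p,None,fx=3.6,fy=3.6,interpolation=cv2.INTER_CUBIC))
```

```text
t 8.8 P [ 0.5082 -0.0873  0.0684] tip [0.5186 0.0724 0.0304] yaw 86.25 pitch -0.02 F [ 0.64  1.32 -1.19] open 0.0196
```

View pics/sc8c.png

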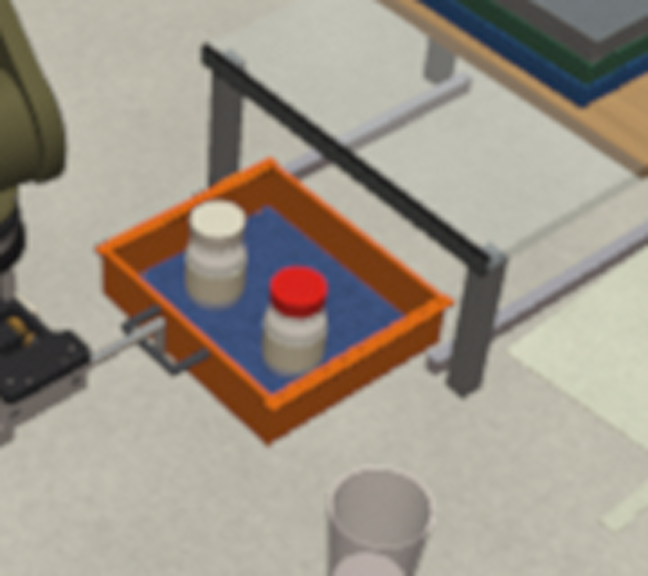

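View pics/si8.png

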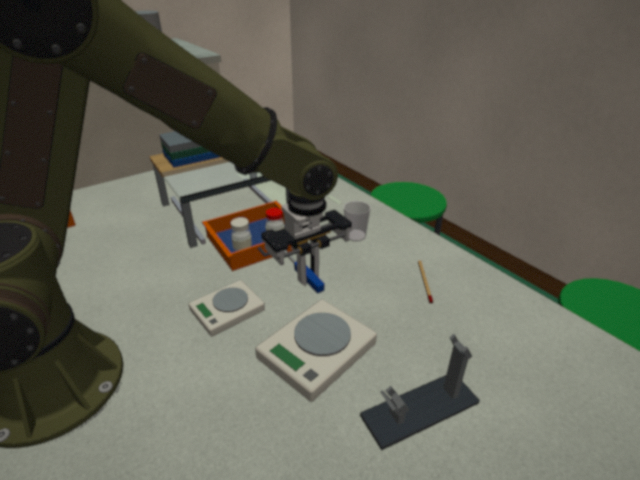

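Run:
```python
from h import *
sc=cam("scene0");a=np.radians(86.4);ex=np.array([np.cos(a),np.sin(a),0]);ey=np.array([-np.sin(a),np.cos(a),0]);O=np.array([.529,.242,0])
for n,u,v in(("red",299,284),("white",218,218)):
    X=onz(sc,290+u/3.6,130+v/3.6,.089);print(n,X,"shelf",(X-O)@ex,(X-O)@ey)
for n,u,v in(("rim fl",100,248),("rim fr",272,405),("bl",272,162),("br",450,302)):
    X=onz(sc,290+u/3.6,130+v/3.6,.054);print(n,X,"shelf",(X-O)@ex,(X-O)@ey)
```

```text
red [0.57358142 0.16468295 0.089     ] shelf -0.07436519614122397 -0.049348227739479236
white [0.47871274 0.17028362 0.089     ] shelf -0.07473243009558145 0.04568492448325646
rim fl [0.41407341 0.1029281  0.054     ] shelf -0.14601377449164257 0.10596741282392363
rim fr [0.62655387 0.08681902 0.054     ] shelf -0.14874930562272326 -0.10710526765177066
bl [0.42966812 0.28048769 0.054     ] shelf 0.0321746395680582 0.10155253343075561
br [0.64124343 0.26519624 0.054     ] shelf 0.030198289213577742 -0.11056543527344789
```

Request:
send_rows:
  rows:
    - [[0.004,0,0],[0,0,0]]
    - [[0.007,0,0],[0,0,0]]
    - [[0.007,0,-0.005],[0,0,0]]
    - [[0.007,0,-0.02],[0,0,0]]
    - [[0.007,0,-0.045],[0,0,0]]
    - [[0.007,0,-0.075],[0,0,0]]
    - [[0.007,0,-0.11],[0,0,0]]
    - [[0.007,0,-0.135],[0,0,0]]

```text
time_s: 9.57
position: [0.5091, -0.0786, 0.1894]
tcp_rot: [0.001, 0.73, 0.684, 0.0]
ft_force: [0.5, -0.8, -0.8]
opening: 0.0195
```

Run:
```python
from h import *
rodnow();
rodto([.46,-.25,.235],38,15)
```

```text
t 9.57 P [ 0.509  -0.0795  0.2067] tip [0.5194 0.0801 0.1685] yaw 86.29 pitch -0.05 F [ 0.46 -0.81 -0.81] open 0.0195
t 9.57 shift [-0.1707, -0.0338, -0.0291] turn [-0.1082, 0.2462, 0.8382] deg 50.4
```

Request:
send_rows:
  rows:
    - [[-0.015,-0.003,-0.01],[-0.01,0.02,0.07]]
    - [[-0.035,-0.006,-0.015],[-0.025,0.05,0.18]]
    - [[-0.06,-0.01,-0.02],[-0.035,0.08,0.28]]
    - [[-0.085,-0.015,-0.025],[-0.05,0.11,0.39]]
    - [[-0.11,-0.02,-0.03],[-0.065,0.14,0.5]]
    - [[-0.135,-0.025,-0.03],[-0.08,0.18,0.61]]
    - [[-0.155,-0.03,-0.03],[-0.095,0.21,0.72]]
    - [[-0.17,-0.034,-0.03],[-0.108,0.246,0.838]]

```text
time_s: 10.23
position: [0.4637, -0.2473, 0.22]
tcp_rot: [-0.042, 0.938, 0.32, 0.124]
ft_force: [0.5, 0.8, -1.4]
opening: 0.0194
```

Run:
```python
from h import *
rodnow();
T=toolR(rodR(-10,30));P=np.array([.484,-.4258,.085])-.11*T[:,2];print(P)
rodto(P,-10,30)
```

```text
t 10.23 P [ 0.4594 -0.2506  0.2365] tip [ 0.5894 -0.1501  0.2414] yaw 37.69 pitch 15.07 F [ 0.46  0.8  -1.37] open 0.0194
[ 0.42983557 -0.41624935  0.18026279]
t 10.23 shift [-0.1335, 0.12, 0.0202] turn [-0.3199, 0.2453, 0.7709] deg 49.8
```

Request:
send_rows:
  rows:
    - [[-0.015,0.015,0],[-0.04,0.03,0.1]]
    - [[-0.035,0.03,0],[-0.085,0.065,0.205]]
    - [[-0.055,0.045,0],[-0.13,0.1,0.31]]
    - [[-0.075,0.065,0],[-0.17,0.13,0.42]]
    - [[-0.095,0.085,0.005],[-0.215,0.165,0.525]]
    - [[-0.115,0.105,0.01],[-0.26,0.2,0.63]]
    - [[-0.13,0.118,0.018],[-0.3,0.23,0.72]]
    - [[-0.133,0.12,0.02],[-0.32,0.245,0.771]]

```text
time_s: 10.9
position: [0.4385, -0.4189, 0.1643]
tcp_rot: [0.022, 0.962, -0.088, 0.258]
ft_force: [0.3, 0.8, -2.2]
opening: 0.0199
```

Run:
```python
from h import *
rodnow();
g=np.load("grasp.npz");T=g['R'];delta(g['p']-.04*T[:,2],T)
grab("wrist","w9")
```

```text
t 10.9 P [ 0.4291 -0.4172  0.1788] tip [ 0.5841 -0.4458  0.2258] yaw -10.46 pitch 29.98 F [ 0.32  0.82 -2.23] open 0.0199
t 10.9 shift [0.001, -0.0009, 0.069] turn [0.0005, 0.0023, -0.0065] deg 0.4
```

View pics/w9.png

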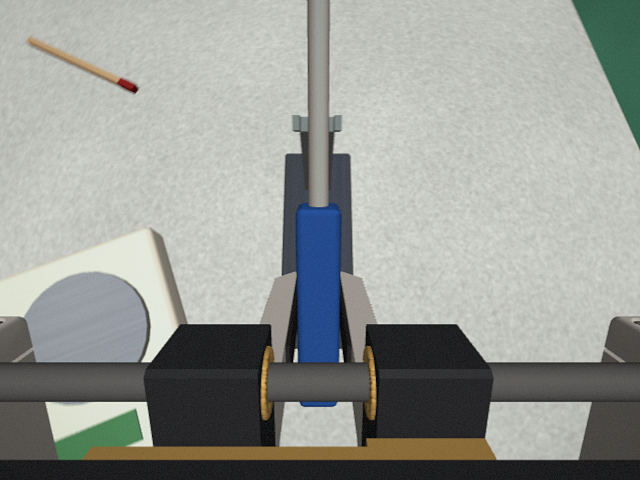

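Request:
send_rows:
  rows:
    - [[0.002,-0.001,0.01],[0,0.002,-0.006]]
    - [[0.002,-0.001,0.025],[0,0.002,-0.006]]
    - [[0.002,-0.001,0.04],[0,0.002,-0.006]]
    - [[0.002,-0.001,0.055],[0,0.002,-0.006]]
    - [[0.002,-0.001,0.065],[0,0.002,-0.006]]
    - [[0.002,-0.001,0.075],[0,0.002,-0.006]]
    - [[0.002,-0.001,0.083],[0,0.002,-0.006]]
    - [[0.002,-0.001,0.083],[0,0.002,-0.006]]

```text
time_s: 11.62
position: [0.4818, -0.424, 0.092]
tcp_rot: [0.022, 0.962, -0.085, 0.258]
ft_force: [-0.3, -0.4, -0.5]
opening: 0.0198
```

Run:
```python
from h import *
rodnow();
g=np.load("grasp.npz");T=g['R'];delta(g['p'],T)
```

```text
t 11.62 P [ 0.4724 -0.4223  0.1065] tip [ 0.6275 -0.4499  0.1537] yaw -10.11 pitch 30.02 F [-0.34 -0.38 -0.55] open 0.0198
t 11.62 shift [-0.0005, 0.0019, 0.0247] turn [-0.0012, 0.0015, -0.0012] deg 0.1
```

Request:
send_rows:
  rows:
    - [[0.001,0.001,0.004],[0,0,0]]
    - [[0.001,0.0015,0.008],[0,0,0]]
    - [[0.001,0.0015,0.012],[0,0,0]]
    - [[0.0005,0.0015,0.016],[0,0,0]]
    - [[0.0005,0.0015,0.02],[0,0,0]]
    - [[0.0005,0.0015,0.023],[0,0,0]]
    - [[0.0005,0.0015,0.0245],[0,0,0]]
    - [[0.0005,0.0015,0.0245],[0,0,0]]

```text
time_s: 12.28
position: [0.494, -0.4276, 0.071]
tcp_rot: [0.022, 0.962, -0.085, 0.258]
ft_force: [0.3, 0.3, 0.2]
opening: 0.0198
```

Run:
```python
from h import *
rodnow();
g=np.load("grasp.npz");T=g['R'];delta(g['p'],T)
grab("side","si10");p=cv2.imread("pics/si10.png")[290:460,340:540];cv2.imwrite("pics/si10c.png",cv2.resize(p,None,fx=3.4,fy=3.4,interpolation=cv2.INTER_CUBIC))
```

```text
t 12.28 P [ 0.4846 -0.426   0.0855] tip [ 0.6397 -0.4536  0.1326] yaw -10.11 pitch 30.01 F [0.29 0.3  0.25] open 0.0198
t 12.28 shift [-0.001, 0.0004, 0.0001] turn [-0.0014, 0.0017, -0.0012] deg 0.1
```

View pics/si10c.png

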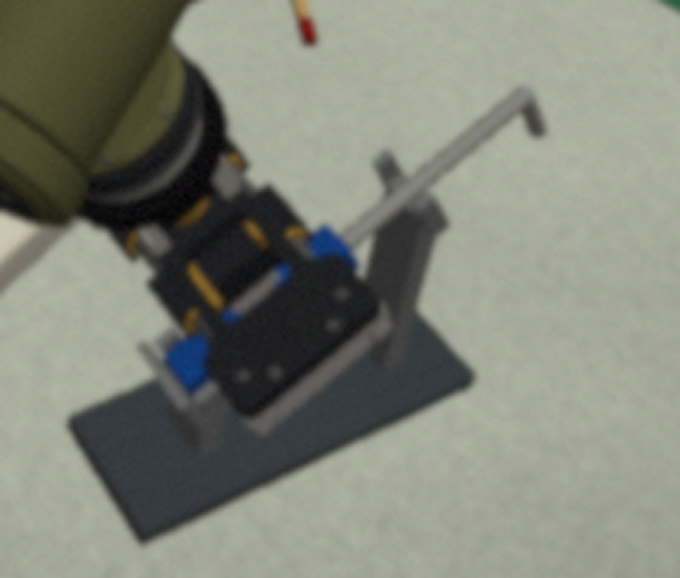

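Request:
send_rows:
  rows:
    - [[-0.0005,0.0003,0.0005],[0,0,0]]
    - [[-0.001,0.0003,0.001],[0,0,0]]
    - [[-0.001,0.0003,0.001],[0,0,0]]
    - [[-0.001,0.0003,0.001],[0,0,0]]
    - [[-0.001,0.0003,0.001],[0,0,0]]
    - [[-0.001,0.0003,0.001],[0,0,0]]
    - [[-0.001,0.0003,0.001],[0,0,0]]
    - [[-0.001,0.0003,0.001],[0,0,0]]

```text
time_s: 13.0
position: [0.494, -0.4279, 0.0709]
tcp_rot: [0.022, 0.962, -0.085, 0.259]
ft_force: [-4.4, 5.8, 10.0]
opening: 0.0196
```

Run:
```python
from h import *
rodnow();
```

```text
t 13.0 P [ 0.4846 -0.4262  0.0854] tip [ 0.6397 -0.4537  0.1327] yaw -10.07 pitch 30.1 F [-4.45  5.81 10.05] open 0.0196
```

Request:
send_rows:
  rows:
    - [[0,0,0],[0,0,0]]
    - [[0,0,0],[0,0,0]]
    - [[0,0,0],[0,0,0]]
    - [[0,0,0],[0,0,0]]
    - [[0,0,0],[0,0,0]]
    - [[0,0,0],[0,0,0]]
    - [[0,0,-0.005],[0,0,0]]
    - [[0,0,-0.015],[0,0,0]]
  jaw: 0

```text
time_s: 13.67
position: [0.4863, -0.4261, 0.0833]
tcp_rot: [0.022, 0.962, -0.085, 0.258]
ft_force: [0.7, 0.3, -0.5]
opening: 0.047
```

Run:
```python
from h import *
rodnow();
```

```text
t 13.67 P [ 0.4769 -0.4245  0.0978] tip [ 0.632 -0.452  0.145] yaw -10.09 pitch 30.03 F [ 0.73  0.34 -0.54] open 0.047
```

Retreat along −tool z and check the rod.

Request:
send_rows:
  rows:
    - [[0,0,-0.015],[0,0,0]]
    - [[0,0,-0.035],[0,0,0]]
    - [[0,0,-0.055],[0,0,0]]
    - [[0,0,-0.08],[0,0,0]]
    - [[0,0,-0.105],[0,0,0]]
    - [[0,0,-0.125],[0,0,0]]
    - [[0,0,-0.135],[0,0,0]]
    - [[0,0,-0.135],[0,0,0]]

```text
time_s: 14.33
position: [0.4193, -0.4152, 0.2028]
tcp_rot: [0.023, 0.962, -0.085, 0.259]
ft_force: [-0.1, -0.8, 0.3]
opening: 0.0471
```

Run:
```python
from h import *
rodnow();
c,im,d=grab("wrist","w11");hsv=cv2.cvtColor(im,cv2.COLOR_BGR2HSV)
m=cv2.inRange(hsv,(105,150,60),(125,255,255));k,l,st,ce=cv2.connectedComponentsWithStats(m);i=1+np.argmax(st[1:,4]);print(st[i],ce[i])
n=rodR(-10,30)[:,2];p0=np.array([.484,-.4258,.085])+.011*n
def onpl(u,v):
    o,d=ray(c,u,v);return o+d*((p0-o)@n)/(d@n)
x,y,w,h=st[i][:4];ys,xs=np.where(l==i)
a=onpl(xs[ys==y+5].mean(),y+.5);b=onpl(xs[ys==y+h-5].mean(),y+h);print((a+b)/2-.011*n,np.linalg.norm(a-b),np.degrees(np.arctan2(*(a-b)[1::-1])))
```

```text
t 14.33 P [ 0.4099 -0.4135  0.2173] tip [ 0.5649 -0.441   0.2649] yaw -10.05 pitch 30.18 F [-0.12 -0.84  0.32] open 0.0471
[ 306  177   23  112 2440] [317.10737705 231.86680328]
[ 0.48533719 -0.42636152  0.08581659] 0.09947605858790914 -10.161474325072126
```

View pics/w11.png

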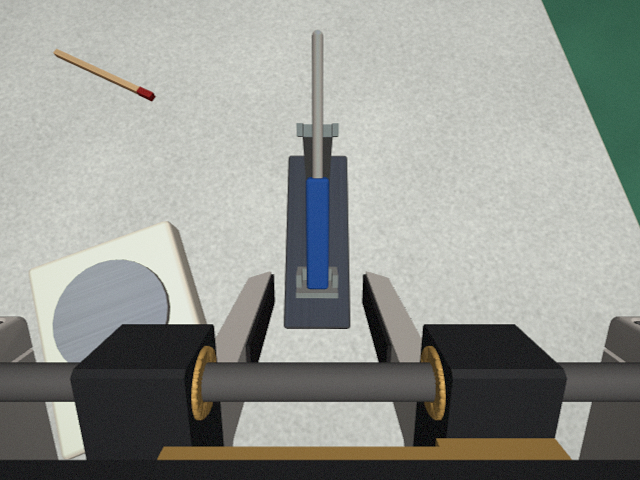

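```bash
cat >> h.py <<'E'
def down(yaw): return toolR(rodR(yaw,0))
E
python3 - <<'E'
from h import *
delta([.50,-.15,.26],toolR(rodR(40,10)))
E
```

```text
t 14.38 shift [0.0579, -0.2748, -0.0344] turn [0.3007, -0.3282, -0.825] deg 53.7
```

Request:
send_rows:
  rows:
    - [[0.005,-0.03,-0.015],[0.03,-0.03,-0.09]]
    - [[0.01,-0.065,-0.025],[0.07,-0.08,-0.2]]
    - [[0.02,-0.1,-0.03],[0.11,-0.12,-0.31]]
    - [[0.025,-0.135,-0.035],[0.15,-0.16,-0.42]]
    - [[0.035,-0.17,-0.035],[0.19,-0.21,-0.53]]
    - [[0.045,-0.21,-0.035],[0.23,-0.26,-0.64]]
    - [[0.05,-0.245,-0.035],[0.27,-0.3,-0.75]]
    - [[0.058,-0.275,-0.035],[0.3,-0.33,-0.825]]
  jaw: 0.6

```text
time_s: 15.05
position: [0.5003, -0.1472, 0.2594]
tcp_rot: [-0.03, 0.935, 0.344, 0.079]
ft_force: [0.3, -0.7, 1.3]
opening: 0.0751
```

Run:
```python
from h import *
delta([.5736,.155,.24],down(86.4))
```

```text
t 15.05 shift [0.2447, -0.1826, 0.0621] turn [0.0657, -0.1616, -0.801] deg 47.0
```

Request:
send_rows:
  rows:
    - [[0.03,-0.02,0.01],[0.01,-0.02,-0.11]]
    - [[0.06,-0.045,0.015],[0.02,-0.045,-0.22]]
    - [[0.09,-0.07,0.025],[0.03,-0.07,-0.33]]
    - [[0.12,-0.095,0.035],[0.035,-0.09,-0.44]]
    - [[0.155,-0.12,0.045],[0.045,-0.11,-0.55]]
    - [[0.19,-0.145,0.05],[0.055,-0.13,-0.66]]
    - [[0.22,-0.165,0.06],[0.06,-0.15,-0.76]]
    - [[0.245,-0.182,0.062],[0.066,-0.162,-0.801]]

```text
time_s: 15.72
position: [0.5739, 0.1585, 0.2372]
tcp_rot: [-0.001, 0.726, 0.688, -0.002]
ft_force: [-0.1, -0.6, 0.4]
opening: 0.0752
```

Run:
```python
from h import *
delta([.5736,.155,.24],down(86.4))
grab("wrist","w12")
```

```text
t 15.72 shift [-0.0035, -0.0001, -0.0028] turn [-0.0041, 0.002, 0.0084] deg 0.5
```

View pics/w12.png

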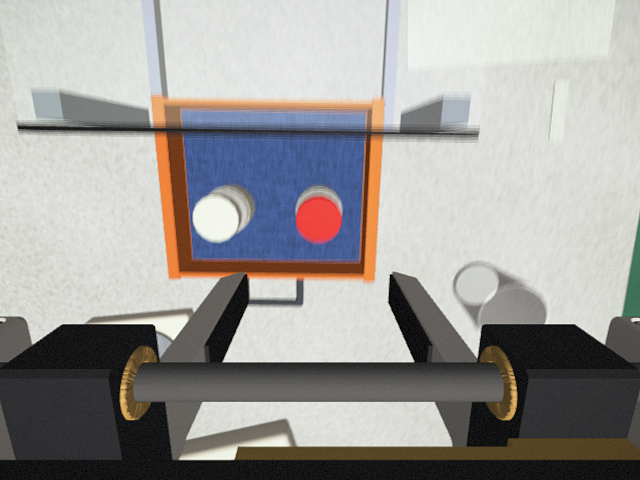

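Run:
```python
from h import *
c,im,d=grab("wrist","w13");hsv=cv2.cvtColor(im,cv2.COLOR_BGR2HSV)
m=cv2.inRange(hsv,(0,150,150),(6,255,255))|cv2.inRange(hsv,(174,150,150),(180,255,255));k,l,st,ce=cv2.connectedComponentsWithStats(m)
i=1+np.argmax(st[1:,4]);print(st[i],ce[i]);X=onz(c,*ce[i],.089);print("red",X, "dia",st[i][2]/c['fx']*(proj(c,X)[2]))
W=cloud(c,d);print("depth lid",np.nanmedian(W[l==i],0))
m=cv2.inRange(hsv,(0,0,215),(180,60,255));k,l,st,ce=cv2.connectedComponentsWithStats(m[150:250,170:260]);j=1+np.argmax(st[1:,4]);Xw=onz(c,ce[j][0]+170,ce[j][1]+150,.089);print("white",Xw,st[j])
X[2]=.13;delta(X,down(86.4))
print("bar y",onz(c,318,131,.14))
```

```text
[ 295  204   46   44 1572] [317.60877863 225.55152672]
red [0.57483489 0.16274364 0.089     ] dia 0.0429612006488237
depth lid [0.57482759 0.16260269 0.08883649]
white [0.47923788 0.16894675 0.089     ] [  23   53   45   44 1543]
t 15.82 shift [0.0035, 0.0008, 0.1077] turn [-0.0036, 0.0007, 0.0073] deg 0.5
bar y [0.57978963 0.24549176 0.14      ]
```

Request:
send_rows:
  rows:
    - [[0.001,0,0.015],[-0.002,0,0.003]]
    - [[0.002,0.0005,0.03],[-0.004,0,0.007]]
    - [[0.003,0.001,0.05],[-0.004,0,0.007]]
    - [[0.0035,0.001,0.07],[-0.004,0,0.007]]
    - [[0.0035,0.001,0.09],[-0.004,0,0.007]]
    - [[0.0035,0.001,0.105],[-0.004,0,0.007]]
    - [[0.0035,0.001,0.115],[-0.004,0,0.007]]
    - [[0.0035,0.001,0.115],[-0.004,0,0.007]]
  jaw: 0.32

```text
time_s: 16.48
position: [0.5739, 0.1623, 0.1198]
tcp_rot: [-0.001, 0.729, 0.684, -0.002]
ft_force: [-0.4, -0.2, -0.0]
opening: 0.062
```

Run:
```python
from h import *
delta([.5748,.1627,.027],down(86.4));print(pose()[2]['opening'])
c,im,d=grab("wrist","w14")
```

```text
t 16.48 shift [0.0007, 0.0012, 0.0928] turn [-0.0039, 0.0018, -0.0002] deg 0.2
0.062010112446044034
```

View pics/w14.png

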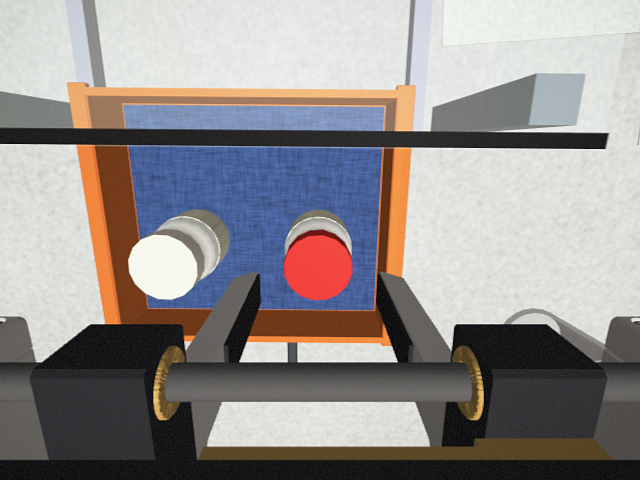

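Request:
send_rows:
  rows:
    - [[0.0005,0.001,0.015],[-0.002,0,0]]
    - [[0.0007,0.001,0.03],[-0.004,0,0]]
    - [[0.0007,0.001,0.045],[-0.004,0.002,0]]
    - [[0.0007,0.001,0.06],[-0.004,0.002,0]]
    - [[0.0007,0.001,0.073],[-0.004,0.002,0]]
    - [[0.0007,0.001,0.084],[-0.004,0.002,0]]
    - [[0.0007,0.001,0.092],[-0.004,0.002,0]]
    - [[0.0007,0.001,0.092],[-0.004,0.002,0]]

```text
time_s: 17.2
position: [0.5749, 0.1628, 0.0282]
tcp_rot: [0.0, 0.729, 0.684, 0.0]
ft_force: [-0.7, -0.4, 0.3]
opening: 0.0621
```

Run:
```python
from h import *
delta([.5748,.1627,.027],down(86.4));print(pose()[2]['ft_force'])
```

```text
t 17.2 shift [-0.0001, -0.0001, 0.0012] turn [0.0005, -0.0003, -0.0002] deg 0.0
[-0.65439245 -0.39368012  0.29385258]
```

Request:
send_rows:
  rows:
    - [[0,0,0],[0,0,0]]
    - [[0,0,0],[0,0,0]]
    - [[0,0,0],[0,0,0]]
    - [[0,0,0],[0,0,0]]
    - [[0,0,0],[0,0,0]]
    - [[0,0,0],[0,0,0]]
    - [[0,0,0],[0,0,0]]
    - [[0,0,0],[0,0,0]]
  jaw: -1
  grip_force: 15

```text
time_s: 17.87
position: [0.5752, 0.1629, 0.0288]
tcp_rot: [0.0, 0.729, 0.684, 0.001]
ft_force: [-1.2, -0.2, 6.1]
opening: 0.0475
```

Run:
```python
from h import *
delta([.5748,.1627,.027],down(86.4));print(pose()[2]['ft_force'],pose()[2]['opening'])
np.savez("jgrasp.npz",p=pose()[0],R=pose()[1])
```

```text
t 17.87 shift [-0.0003, -0.0004, 0.0018] turn [0.0014, -0.0005, -0.0002] deg 0.1
[-1.17024112 -0.15128722  6.0532328 ] 0.04751043257308088
```

Request:
send_rows:
  rows:
    - [[0,0,-0.005],[0,0,0]]
    - [[0,0,-0.015],[0,0,0]]
    - [[0,0,-0.03],[0,0,0]]
    - [[0,0,-0.05],[0,0,0]]
    - [[0,0,-0.075],[0,0,0]]
    - [[0,0,-0.1],[0,0,0]]
    - [[0,0,-0.125],[0,0,0]]
    - [[0,0,-0.14],[0,0,0]]

```text
time_s: 18.53
position: [0.5755, 0.163, 0.1724]
tcp_rot: [0.001, 0.729, 0.685, 0.002]
ft_force: [-0.3, -0.2, -1.5]
opening: 0.0473
```

Run:
```python
from h import *
print(pose()[2]['ft_force'],pose()[2]['opening'],pose()[0])
for n,box in(("scene0",(180,225,290,310)),("side0",(250,295,385,400)),("side4",(250,295,385,400)),("w1",(0,200,240,430)),("w11",(0,200,240,430))):
    c=cam(n);im=cv2.imread(f"pics/{n}.png");x0,y0,x1,y1=box;W=cloud(c,np.load(f"pics/{n}.npy"))
    hsv=cv2.cvtColor(im,cv2.COLOR_BGR2HSV)
    # bluish steel: B-R
    b=im.astype(int);m=((b[...,0]-b[...,2]>3)&(hsv[...,2]>90)).astype(np.uint8)
    if n[0]=='w': m=m&(b[...,0]<190).astype(np.uint8)
    mm=np.zeros_like(m);mm[y0:y1,x0:x1]=m[y0:y1,x0:x1];mm=cv2.morphologyEx(mm,cv2.MORPH_OPEN,np.ones((3,3)))
    k,l,st,ce=cv2.connectedComponentsWithStats(mm);i=1+np.argmax(st[1:,4])
    cs,_=cv2.findContours((l==i).astype(np.uint8),cv2.RETR_EXTERNAL,cv2.CHAIN_APPROX_NONE);ct=max(cs,key=len)
    Q=np.array([onz(c,u,v,.042)[:2] for u,v in ct[:,0]])
    hull=cv2.convexHull((Q*1e4).astype(np.float32))[:,0]/1e4
    (cx,cy),r=cv2.minEnclosingCircle((Q*1e3).astype(np.float32))
    A=np.c_[2*Q,np.ones(len(Q))];s=np.linalg.lstsq(A,(Q**2).sum(1),rcond=None)[0]
    print(n,st[i],"enc",cx/1e3,cy/1e3,r/1e3,"lsq",s[:2],np.sqrt(s[2]+s[0]**2+s[1]**2),"z",np.nanmedian(W[l==i][:,2]))
```

```text
[-0.2972681  -0.1841057  -1.50089753] 0.04731801289087448 [0.57549242 0.16298171 0.17243861]
scene0 [204 243  19  15 114] enc 0.3694146118164062 -0.22625961303710937 0.030792417526245116 lsq [ 0.37097828 -0.22574085] 0.02102712029212782 z 0.03605729183962732
side0 [ 296  316   53   36 1089] enc 0.4496148071289062 -0.21623880004882812 0.051466072082519534 lsq [ 0.44934066 -0.21549294] 0.03999454753974272 z 0.041410426640439625
side4 [ 296  315   53   37 1099] enc 0.44914492797851563 -0.21692987060546876 0.050945575714111326 lsq [ 0.44883644 -0.21784324] 0.04189495277440984 z 0.041431439251287006
w1 [  50  260  116  102 6892] enc 0.45324972534179686 -0.21834341430664062 0.054269260406494144 lsq [ 0.46204432 -0.22155239] 0.04560627868489406 z 0.04179482561429359
w11 [  53  260  115  102 7546] enc 0.45235629272460937 -0.21815480041503907 0.054459724426269535 lsq [ 0.45976219 -0.21597919] 0.048229987014286685 z 0.04179103423976463
```

Run:
```python
from h import *
delta([.4525,-.2183,.13],down(86.4))
c,im,d=grab("wrist","w15")
```

```text
t 18.53 shift [-0.3883, -0.099, 0.0415] turn [0.0045, -0.0014, -0.0001] deg 0.3
```

View pics/w15.png

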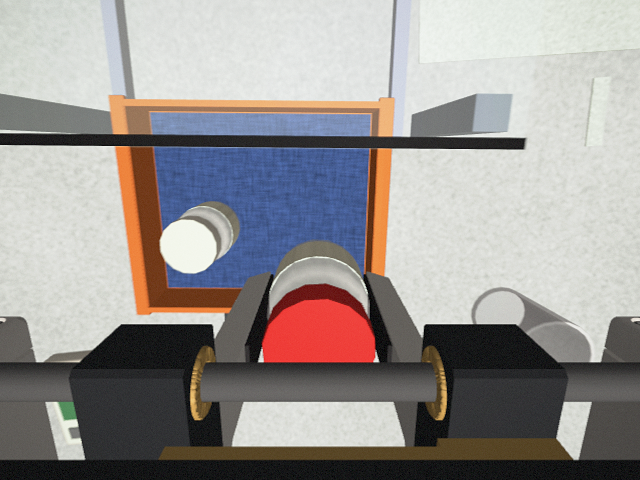

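Jar held upright at (319, 325); white jar still stands in the tray at (195, 240). Moving to above the pan.

Request:
send_rows:
  rows:
    - [[-0.008,-0.002,-0.005],[0,0,0]]
    - [[-0.022,-0.006,-0.01],[0.002,0,0]]
    - [[-0.042,-0.011,-0.01],[0.004,0,0]]
    - [[-0.067,-0.017,-0.01],[0.0045,0,0]]
    - [[-0.095,-0.024,-0.01],[0.0045,0,0]]
    - [[-0.125,-0.032,-0.01],[0.0045,0,0]]
    - [[-0.155,-0.04,-0.01],[0.0045,0,0]]
    - [[-0.185,-0.047,-0.01],[0.0045,0,0]]

```text
time_s: 19.25
position: [0.5159, -0.0206, 0.1831]
tcp_rot: [-0.0, 0.729, 0.684, 0.001]
ft_force: [-0.2, -0.1, -0.3]
opening: 0.0472
```

Run:
```python
from h import *
delta([.4525,-.2183,.13],down(86.4));print(pose()[2]['ft_force'])
```

```text
t 19.25 shift [-0.2014, -0.0508, 0.0526] turn [0.0015, -0.0022, -0.0004] deg 0.2
[-0.15835027 -0.09350829 -0.29781662]
```

Request:
send_rows:
  rows:
    - [[-0.03,-0.008,0.005],[0,0,0]]
    - [[-0.06,-0.015,0.01],[0,0,0]]
    - [[-0.09,-0.023,0.02],[0.001,-0.002,0]]
    - [[-0.12,-0.03,0.03],[0.001,-0.002,0]]
    - [[-0.148,-0.037,0.04],[0.001,-0.002,0]]
    - [[-0.172,-0.043,0.047],[0.001,-0.002,0]]
    - [[-0.19,-0.048,0.052],[0.001,-0.002,0]]
    - [[-0.2,-0.05,0.052],[0.001,-0.002,0]]

```text
time_s: 19.92
position: [0.451, -0.2188, 0.1291]
tcp_rot: [-0.001, 0.73, 0.684, -0.0]
ft_force: [0.0, 0.5, -1.2]
opening: 0.0474
```

Run:
```python
from h import *
delta([.4525,-.2183,.064],down(86.4));print(pose()[2]['ft_force'])
grab("side","si16");grab("scene","sc16")
p=cv2.imread("pics/si16.png")[230:420,180:430];cv2.imwrite("pics/si16c.png",cv2.resize(p,None,fx=3,fy=3,interpolation=cv2.INTER_CUBIC))
p=cv2.imread("pics/sc16.png")[170:330,160:320];cv2.imwrite("pics/sc16c.png",cv2.resize(p,None,fx=3.5,fy=3.5,interpolation=cv2.INTER_CUBIC))
```

```text
t 19.92 shift [0.0005, 0.0016, 0.0651] turn [-0.0025, -0.0013, -0.0026] deg 0.2
[ 0.03397819  0.50894937 -1.23117538]
```

View pics/si16c.png

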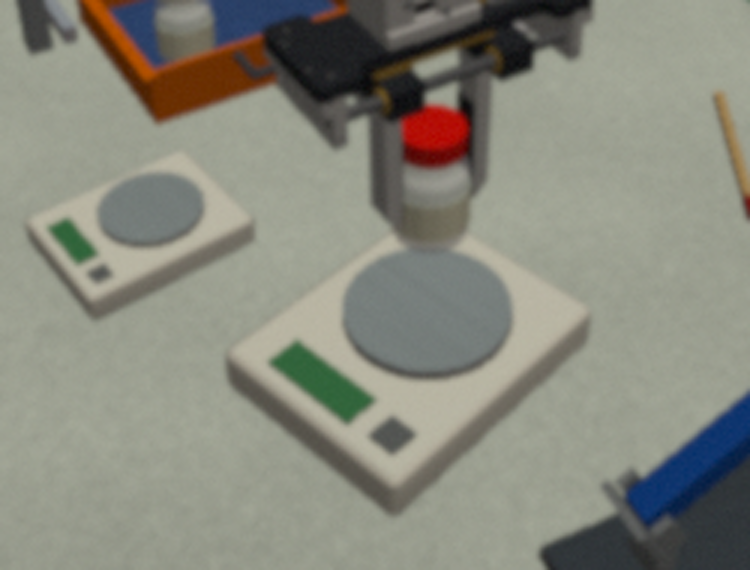

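View pics/sc16c.png

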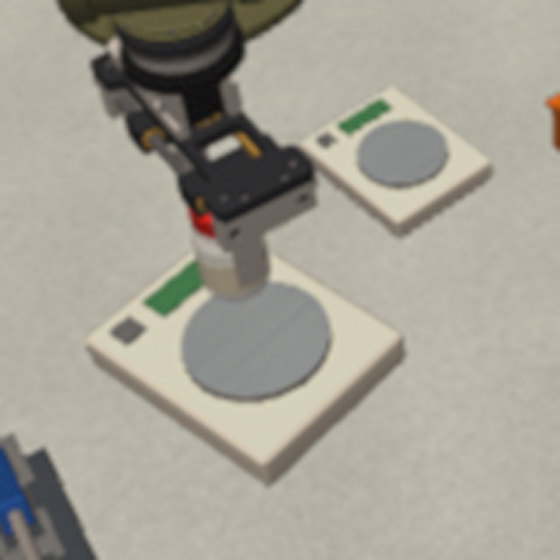

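Run:
```python
from h import *
sc,si=cam("scene0"),cam("side0")
a=(160+257/3.5-.35,170+340/3.5-.35);b=(180+428/3-.33,230+311/3-.33)
print(onz(sc,*a,.042),onz(si,*b,.042),tri(sc,a,si,b))
```

```text
[ 0.45384587 -0.21779974  0.042     ] [ 0.44793455 -0.21927961  0.042     ] (array([ 0.45039244, -0.21616524,  0.03774039]), [np.float64(0.00017581045157831815), np.float64(0.00017581045157815116)])
```

Request:
send_rows:
  rows:
    - [[0.0005,0.001,0.008],[-0.002,-0.001,-0.002]]
    - [[0.0005,0.0015,0.018],[-0.002,-0.001,-0.002]]
    - [[0.0005,0.0015,0.028],[-0.002,-0.001,-0.002]]
    - [[0.0005,0.0015,0.037],[-0.002,-0.001,-0.002]]
    - [[0.0005,0.0015,0.045],[-0.002,-0.001,-0.002]]
    - [[0.0005,0.0015,0.052],[-0.002,-0.001,-0.002]]
    - [[0.0005,0.0015,0.058],[-0.002,-0.001,-0.002]]
    - [[0.0005,0.0015,0.06],[-0.002,-0.001,-0.002]]

```text
time_s: 20.68
position: [0.4536, -0.2174, 0.0693]
tcp_rot: [0.0, 0.729, 0.684, 0.0]
ft_force: [-0.7, 0.2, -1.5]
opening: 0.0477
```

Run:
```python
from h import *
delta([.4525,-.2183,.062],down(86.4));print(pose()[2]['ft_force'],pose()[0])
```

```text
t 20.68 shift [-0.0009, -0.001, 0.0073] turn [0.0004, -0.0002, -0.0006] deg 0.0
[-0.66840685  0.23947036 -1.46741255] [ 0.45355491 -0.21742873  0.06925189]
```

Request:
send_rows:
  rows:
    - [[-0.0005,-0.001,0.0015],[0,0,0]]
    - [[-0.0005,-0.0015,0.003],[0,0,0]]
    - [[-0.0005,-0.0015,0.0045],[0,0,0]]
    - [[-0.0005,-0.0015,0.0055],[0,0,0]]
    - [[-0.0005,-0.0015,0.006],[0,0,0]]
    - [[-0.0005,-0.0015,0.0065],[0,0,0]]
    - [[-0.0005,-0.0015,0.007],[0,0,0]]
    - [[-0.0005,-0.0015,0.007],[0,0,0]]

```text
time_s: 21.35
position: [0.4521, -0.2179, 0.0623]
tcp_rot: [0.0, 0.729, 0.684, 0.0]
ft_force: [-0.3, -0.3, -1.6]
opening: 0.0475
```

Run:
```python
from h import *
print(pose()[2]['ft_force'],pose()[0])
grab("side","si17")
p=cv2.imread("pics/si17.png")[230:420,220:430];cv2.imwrite("pics/si17c.png",cv2.resize(p,None,fx=3.1,fy=3.1,interpolation=cv2.INTER_CUBIC))
```

```text
[-0.28174476 -0.26278001 -1.58904817] [ 0.45206342 -0.21785638  0.06227666]
```

View pics/si17c.png

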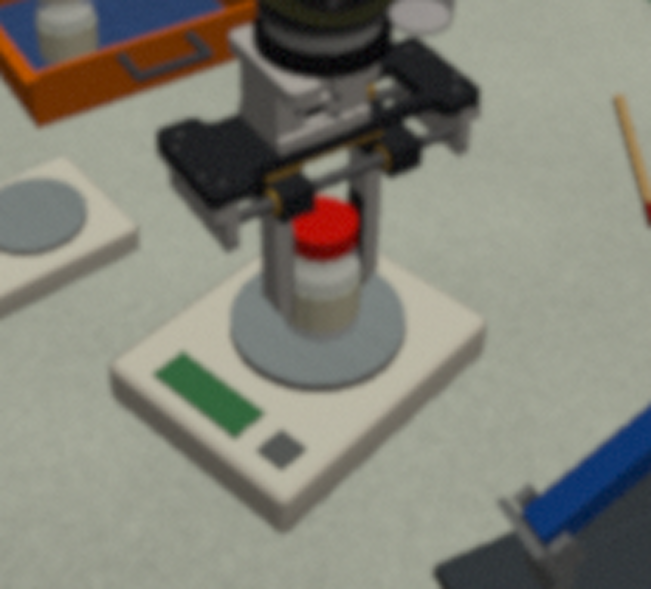

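Nearly on; the foot's at about (325, 325), centred. Still no contact force, so lower in 0.4 mm steps.

Request:
send_rows:
  rows:
    - [[0,0,0.0004],[0,0,0]]
    - [[0,0,0.0008],[0,0,0]]
    - [[0,0,0.0012],[0,0,0]]
    - [[0,0,0.0015],[0,0,0]]
    - [[0,0,0.0015],[0,0,0]]
    - [[0,0,0.0015],[0,0,0]]
    - [[0,0,0.0015],[0,0,0]]
    - [[0,0,0.0015],[0,0,0]]

```text
time_s: 22.07
position: [0.4521, -0.2179, 0.0618]
tcp_rot: [0.0, 0.729, 0.684, 0.0]
ft_force: [-5.4, 2.8, 12.8]
opening: 0.0476
```

Request:
send_rows:
  rows:
    - [[0,0,-0.0002],[0,0,0]]
    - [[0,0,-0.0002],[0,0,0]]
    - [[0,0,-0.0002],[0,0,0]]
    - [[0,0,-0.0002],[0,0,0]]
    - [[0,0,-0.0002],[0,0,0]]
    - [[0,0,-0.0002],[0,0,0]]
    - [[0,0,-0.0002],[0,0,0]]
    - [[0,0,-0.0002],[0,0,0]]

```text
time_s: 22.73
position: [0.4521, -0.2179, 0.0619]
tcp_rot: [0.0, 0.729, 0.684, 0.0]
ft_force: [0.4, -0.4, -1.7]
opening: 0.0477
```

Request:
send_rows:
  rows:
    - [[0,0,0.0001],[0,0,0]]
    - [[0,0,0.0001],[0,0,0]]
    - [[0,0,0.0001],[0,0,0]]
    - [[0,0,0.0001],[0,0,0]]
    - [[0,0,0.0001],[0,0,0]]
    - [[0,0,0.0001],[0,0,0]]
    - [[0,0,0],[0,0,0]]
    - [[0,0,0],[0,0,0]]
  jaw: 0.4

```text
time_s: 23.4
position: [0.4521, -0.2179, 0.0619]
tcp_rot: [0.0, 0.729, 0.684, 0.0]
ft_force: [0.2, 0.1, 0.3]
opening: 0.0656
```

Request:
send_rows:
  rows:
    - [[0,0,-0.01],[0,0,0]]
    - [[0,0,-0.025],[0,0,0]]
    - [[0,0,-0.045],[0,0,0]]
    - [[0,0,-0.07],[0,0,0]]
    - [[0,0,-0.1],[0,0,0]]
    - [[0,0,-0.13],[0,0,0]]
    - [[0,0,-0.16],[0,0,0]]
    - [[0,0,-0.17],[0,0,0]]

```text
time_s: 24.07
position: [0.4529, -0.2183, 0.237]
tcp_rot: [0.003, 0.729, 0.684, 0.001]
ft_force: [-0.1, 0.3, 0.6]
opening: 0.0662
```

Run:
```python
from h import *
print(pose()[2]['ft_force'],pose()[0])
c,im,d=grab("wrist","w18")
for n in("side","scene"):grab(n,n+"18")
hsv=cv2.cvtColor(im,cv2.COLOR_BGR2HSV)
m=cv2.inRange(hsv,(0,150,150),(6,255,255))|cv2.inRange(hsv,(174,150,150),(180,255,255));k,l,st,ce=cv2.connectedComponentsWithStats(m)
i=1+np.argmax(st[1:,4]);print(st[i],"lid",onz(c,*ce[i],.122))
```

```text
[-0.10979612  0.34685173  0.56427664] [ 0.45285182 -0.2183324   0.23704492]
[ 292  211   49   48 1893] lid [ 0.45323224 -0.21819108  0.122     ]
```

View pics/w18.png

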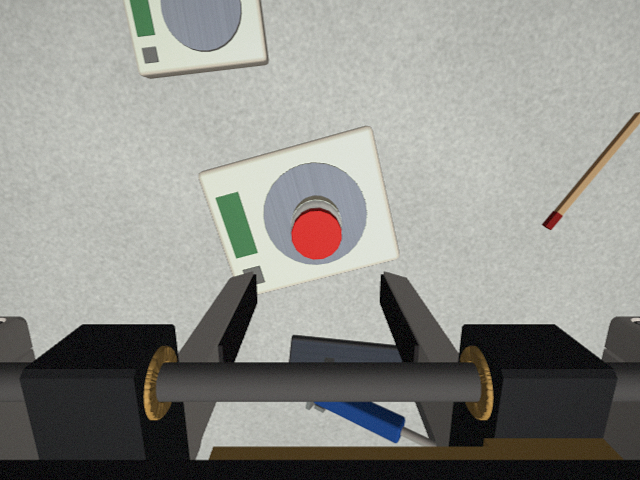

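View pics/side18.png

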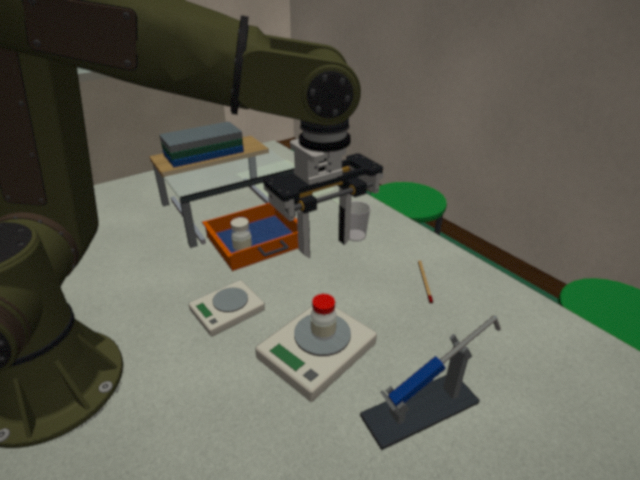

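View pics/scene18.png

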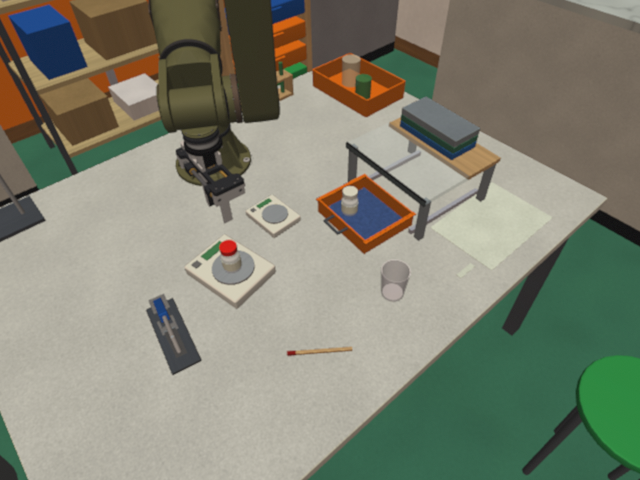

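Run:
```python
from h import *
c=cam("w18")
pts=[(264,212),(367,212),(315,162),(315.5,265)]
Q=np.array([onz(c,u,v,.042) for u,v in pts]);print(Q[:2].mean(0),Q[2:].mean(0),Q[1]-Q[0],Q[3]-Q[2])
# rod compare
for n in("side0","side18"):
    im=cv2.imread(f"pics/{n}.png");m=cv2.inRange(cv2.cvtColor(im,cv2.COLOR_BGR2HSV),(105,120,60),(125,255,255))[340:420,370:470];M=cv2.moments(m,True);print(n,M['m00'],M['m10']/M['m00'],M['m01']/M['m00'])
d=np.abs(cv2.imread("pics/side0.png").astype(int)-cv2.imread("pics/side18.png"))[300:460,350:540].max(2);print((d>40).sum())
```

```text
[ 0.45304858 -0.21386215  0.042     ] [ 0.4524963  -0.21752956  0.042     ] [ 0.10845351 -0.00717428  0.        ] [-0.00686143 -0.11045455  0.        ]
side0 924.0 45.84415584415584 41.42099567099567
side18 955.0 46.43874345549738 41.47643979057592
0
```

```bash
python3 -c "
from bench import ctrl
print(ctrl.finish_job())"
```

```text
the job is handed in; nothing more can be done
None
```

The job is done and handed in at about 24 s of the 69 s allowed; no verdict came back.

I took the rod from its rest and hooked the tray's loop. I pulled the tray until its front was about 147 mm before the shelf edge, then laid the rod back on its rest. After that I set the red-lidded jar on the larger balance's pan.

What the last checks showed:
- **Rod:** it is home to about 1–2 mm. Its side picture shows no visible difference from the start.
- **Red jar:** it stands upright, about 1 mm from the pan centre.
- **Everything else:** the white-lidded jar stands in the tray, at least 45 mm clear of the shelf. The beaker and pencil look unmoved, and the gripper is well clear of everything.

**Disagreements:**
- Single-camera estimates of the pan centre differed by up to 6 mm between the scene and side cameras. I used a value between them, and the final wrist view agreed with it to about 1 mm.
- Setting the jar down pressed on the pan with about 14 N for a moment. I eased that off before letting go.

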